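Clamp the walnut blank with the long T-key

ROBOT

A 6-joint arm with a two-finger parallel gripper is mounted at the origin on the work surface. World frame = base frame: x ahead of the robot, y to its left, z up, the work surface at z = 0. Lengths are in mm, angles in degrees, forces in N, time in s.
With the tool pointing down it reaches from about 325 to 775 mm from the base axis. Payload 9.3 kg.
Tool frame: the origin (TCP) lies midway between the tips of the shut fingers; the grasp point (between the pads) lies env.grip_depth behind it (env.grip_depth is the distance from the TCP to the grasp point, in mm); x points along the fingers, y is the direction in which the jaws open and shut, and the axes are right-handed (so a half turn about x gives the same grasp; the last joint's range is limited). The gripper opens to 85 mm and grips with 20 to 120 N. Pads are 22 mm wide; open, the fingers measure 114 mm over their backs; the gripper's body (76 mm by 85 mm) begins 54 mm behind the grasp point. The pads swing forward as they close: fully open they stand 13 mm farther back than shut.
Start: joints at [64.824, 14.817, 1.232, 76.415, 0, 81.257], TCP at [155.588, 527.531, 231.279] pointing down, gripper open.
Joint ranges: [-174.27, 174.27], [-52.1, 104.24], [-59.71, 78.15], [-110.17, 111.67], [-87.03, 83.33], [-180, 180]. Speed limits (degrees/s): [127.2, 127.2, 159.86, 180, 180, 180].

INTERFACE

Orientations are given as [roll, pitch, yaw] about the fixed x, y, z axes, in that order (R = Rz(yaw) Ry(pitch) Rx(roll)).
In Python, from workcell import env gives the robot as it stands.
- The arm moves only by the tool jog_arm, never from a script. Its argument "motion" is a list of rows, each an object of numbers: "x", "y", "z": the shift along the world's x, y, z in m; "ax", "ay", "az": the turn, a rotation vector about the world's x, y, z in rad; "jaw": the finger opening in m, from 0 to 0.0854. A call has 1 to 10 rows; each row shifts and turns the commanded pose from where the row before left it; what a row does not reach is not made up. A row lasts 1/10 s, in which the tool goes at most 50 mm and 8.59 degrees, less where a joint would pass 70% of its speed; a pose out of reach is approached as far as the arm can. A call is refused whole if a number of a shift passes 0.05 or a number of a turn 0.15, either way. A call with a gripper value outside its range is refused whole. The fingers move at their own pace and stop on an object; "force" is the grip in N (left out, the last holds). Time passes only in rows, so rows that do not move let the fingers close. It gives the time, the measured TCP pose, the force and the opening at its end, in the units of the state.
- env.observe(): the state, without advancing time (a new reading comes with each control period).
- env.capture(name): name is "side" or "top"; returns the picture (420x560x3 uint8, blue, green, red); there is no depth.
- env.calibration(name): a dict with "vertical_fov" (degrees; the focal length in pixels is half the picture's height over the tangent of half this angle, whatever the lens; pixels are square), "cx", "cy" (the principal point, pixels), "R" (3x3) and "t" (3): a world point X has camera coordinates R X + t. Camera axes: x right, y down, z forward; pixel columns grow to the right and rows downward; lengths in mm; the calibration is good to about 2 mm. A picture is of the moment at which its call begins. calibration takes no time and is no camera call.
- env.finish_job(): hands the job in, once; it reports no verdict.
The state is a dict: "time_s": time; "q": joint angles; "joint_vel": joint speeds; "joint_efforts": joint torques, N m; "eef_pos": TCP position; "eef_rot": TCP orientation; "force": force on the tool from outside, world axes, zero at the start; "torque": the same for the moment, N m; "grip_width": finger opening in mm.
Only numpy, scipy, OpenCV 4.12 (cv2) and the standard library are available. Lean on these libraries where they do the work, as an engineer would, in place of code of your own. Each camera call takes 0.05 s, during which the arm holds its last target.

TASK

Take the long T-key out of its wooden stand and lower it down the deep shaft of the low clamp until it drops fully home over the square stem at the bottom, feeling gently for the square rather than forcing it. Turn it clockwise, seen from above, until the sprung jaw holds the walnut blank firmly against the fence without crushing it, moving jaw and blank with the key alone. Then let go, leave the key standing in the shaft, and leave the other things on the bench alone.

Things in the scene. Friction and masses are not known exactly. Their poses are not given: they have to be found in the camera images.
- key: T-key, loose, about 0.3 kg, upright in the stand at the start. Origin: centre of its open foot, z up the shank. A square socket opens at the foot: 22 mm square inside, 24 mm deep, walls 3 mm, sides along the key's x and y; its corners turn within a 36 mm circle. Above it a collar 27 mm across to 34 mm, then a round shank 12 mm across
- key_bar (a point): middle of the key's black cross bar, 152 mm above its foot; the bar is 90 mm long along the key's x, 14 mm thick along y, 24 mm high, with flat sides to grip
- stand: wooden block 90 x 90 x 70 mm fixed to the bench, origin at the centre of its underside; an upright square hole 40 mm wide in the middle, its floor 10 mm above the bench, where the key's foot stands at the start
- clamp: low steel clamp fixed to the bench; origin on the shaft's axis at bench level, z up. A grey tower 64 x 64 mm, 120 mm high, stands about the origin; down its middle goes a square shaft 40 mm wide (sides along the clamp's x and y). A bed 10 mm thick runs out along the clamp's +y to 210 mm, under jaw, blank and fence
- shaft_mouth (a point): centre of the shaft's open top, 120 mm above the bench, axes as the clamp's
- stem_top (a point): top of the drive stem on the shaft's axis, 37 mm above the bench: a blunt cone 9 mm high that helps centre the socket, on a 20 mm square whose angle is random and not reported (axes here are the clamp's). Socket turned wrong: the foot stops on the square's corners 28 mm above the bench. Sides agreeing within about 5 degrees (every quarter turn): it drops till the foot is 13 mm above the bench
- jaw: dark steel jaw block 96 x 10 x 56 mm that slides along the clamp's y (towards the blank), 44 mm from the shaft's axis when open, origin at the centre of its front, 40 mm above the bench; travel 22 mm. The stem, turned clockwise seen from above, drives it 10 mm per rad; that takes 0.12 N m plus 0.01 N m per N of jaw force, and the stem stays where it is left
- jaw_face (a point): centre of the pressing face of the jaw's bright steel front plate (96 x 6 x 56 mm), carried on springs 14 mm ahead of the jaw block's front; pressed back by the blank it gives 1 mm per 6 N, at most 7 mm, so the gap behind it shows the jaw force
- fence: dark steel block 100 x 20 x 50 mm fixed across the bed, at a varying distance from the jaw, origin at the centre of its underside; its face towards the jaw is 10 mm from the origin along -y
- board: walnut blank 100 x 70 x 45 mm (x, y, z), about 0.24 kg, loose on the bed between jaw and fence with 4 to 10 mm of play in all; origin at the centre of its underside. Firmly held means a jaw force of about 12 N (the springs pressed back 2 mm); it is crushed at 30 N
- sander: round hand sander, 125 mm across, 116 mm high, origin under its centre; leave it alone
- sanding_block: cork sanding block 110 x 62 x 28 mm, origin under its centre; leave it alone
- glue: yellow glue bottle 60 mm across, 170 mm high, origin under its centre; leave it alone

How it is judged:
By the outcome, as a careful person would: the job done as asked, in the order asked, and still so for the second after the job is handed in, with the robot touching nothing.
It also fails if it takes over 72 s, if anything falls off the work surface, if the arm or the gripper's body presses on something with over 40 N, if the wrist force passes 120 N, or if a joint passes its speed limit or range.

## Working session

There is one attempt and no reset: what is moved stays moved. The work goes in short steps, Python scripts to look and compute and a tool call to move; the robot and the scene stay as the last step left them, time stands still between calls to the robot, and variables do not carry over. Pictures are saved under pics/ and viewed, and the job is handed in when it is done.

Besides the shell and the picture viewer there is one more tool, called after ">>>" as a command line: name --argument value ..., lists and objects as JSON in quotes. jog_arm: Moves the arm, as the interface text tells. Its arguments: {"type":"object","properties":{"motion":{"type":"array"},"force":{"type":"number"}},"required":["motion"]}

```bash
mkdir -p pics; ls
python3 - <<'E'
from workcell import env
import cv2
for n in("side","top"):
    cv2.imwrite(f"pics/{n}0.png",env.capture(n)); print(n,env.calibration(n))
print(env.observe(), env.grip_depth)
E
```

```text
pics
side {'vertical_fov': 54.03959854624405, 'cx': 276.5840225255712, 'cy': 208.0984386268291, 'R': array([[-0.99956661, -0.0226415 , -0.01881366],
       [ 0.00330982,  0.54860519, -0.83607499],
       [ 0.02925126, -0.83577492, -0.54829249]]), 't': array([560.93428417, 131.07037515, 871.27673627])}
top {'vertical_fov': 52.240488195652055, 'cx': 285.7131484444325, 'cy': 210.37669527763583, 'R': array([[-0.02182122, -0.99902144,  0.03847062],
       [-0.98935357,  0.01604   , -0.14464522],
       [ 0.14388661, -0.04121738, -0.98873544]]), 't': array([-34.83648896, 575.03484995, 835.91825864])}
{'time_s': 0.1, 'q': array([ 6.48256705e+01,  1.48476363e+01,  1.19448550e+00,  7.64135954e+01,
       -1.14066640e-03,  8.12579477e+01]), 'joint_vel': array([-0.06321921, -0.12639447,  0.0975758 , -0.07887336,  0.04526841,
        0.04748236]), 'joint_efforts': array([ 4.94785796e-03, -5.56691301e+01,  3.45071268e+01,  1.16870186e-02,
       -8.42523968e-05, -6.75332089e-06]), 'eef_pos': array([155.48224859, 527.32042945, 230.72825735]), 'eef_rot': array([ -97.76298545,   89.93324407, -114.195262  ]), 'force': array([ 0.19644557, -0.87135566, -0.41791137]), 'torque': array([0.01269755, 0.00368499, 0.02044103]), 'grip_width': 85.11609320078104} 18.700000000000003
```

View pics/side0.png

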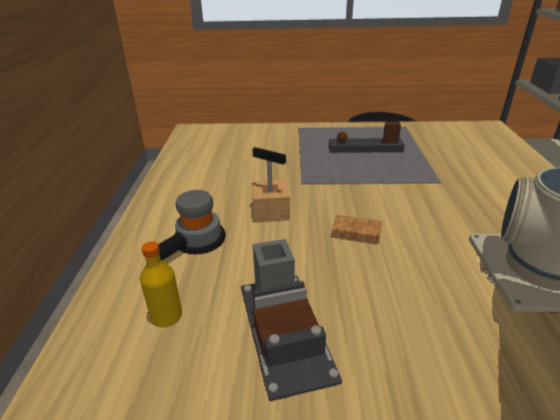

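View pics/top0.png

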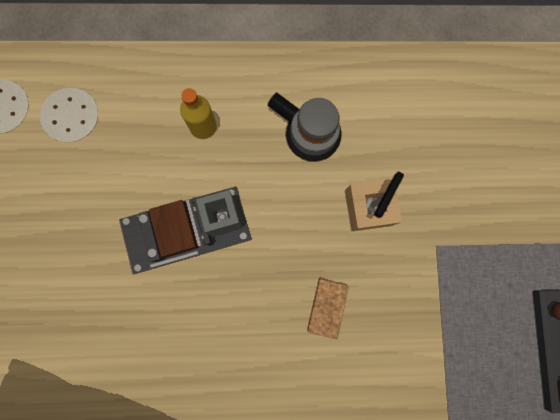

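```bash
cat > h.py <<'E'
import numpy as np, cv2
from workcell import env
def cal(n):
    c=env.calibration(n); f=210/np.tan(np.radians(c['vertical_fov']/2))
    return f,c['cx'],c['cy'],np.array(c['R']),np.array(c['t'])
def proj(n,X):
    f,cx,cy,R,t=cal(n); p=np.atleast_2d(X)@R.T+t
    return np.c_[f*p[:,0]/p[:,2]+cx,f*p[:,1]/p[:,2]+cy]
def ray(n,uv):
    f,cx,cy,R,t=cal(n); d=R.T@np.array([(uv[0]-cx)/f,(uv[1]-cy)/f,1]); return -R.T@t,d/np.linalg.norm(d)
def plane(n,uv,z):
    o,d=ray(n,uv); return o+d*(z-o[2])/d[2]
def tri(uvs,uvt):
    o1,d1=ray('side',uvs);o2,d2=ray('top',uvt)
    A=np.c_[d1,-d2];s=np.linalg.lstsq(A,o2-o1,rcond=None)[0]
    a=o1+d1*s[0];b=o2+d2*s[1];return (a+b)/2,np.linalg.norm(a-b)
def crop(im,x,y,w,h,k,fn):
    cv2.imwrite(fn,cv2.resize(im[y:y+h,x:x+w],None,fx=k,fy=k,interpolation=cv2.INTER_CUBIC))
E
python3 - <<'E'
from h import *
s=cv2.imread('pics/side0.png');t=cv2.imread('pics/top0.png')
crop(t,110,180,150,100,5,'pics/tc.png')
crop(t,335,160,80,80,7,'pics/tk.png')
crop(s,235,135,80,90,6,'pics/sk.png')
crop(s,230,235,120,90,6,'pics/sc.png')
for n in('side','top'):
    f,cx,cy,R,tt=cal(n);print(n,f,-R.T@tt)
E
```

```text
side 411.79635583166885 [534.77141876 668.98574736 597.85237732]
top 428.2802466966375 [447.87516319  -9.57160086 911.0182311 ]
```

View pics/tc.png

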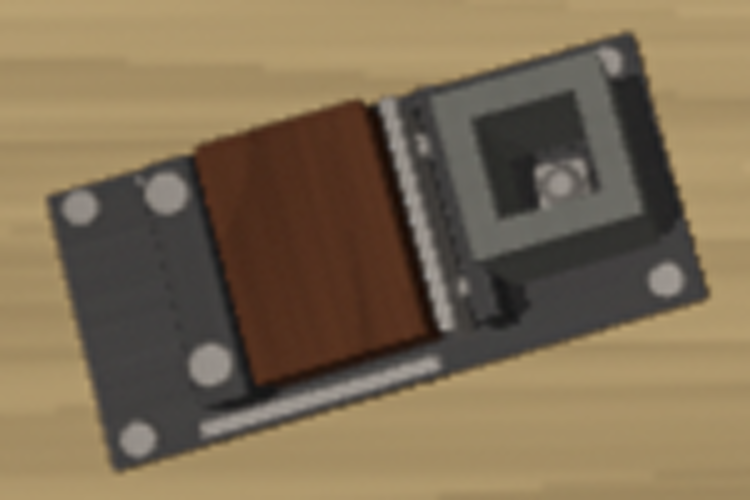

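View pics/tk.png

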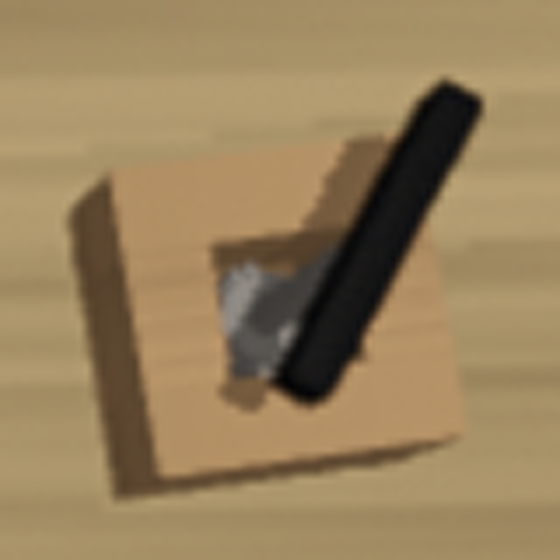

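View pics/sk.png

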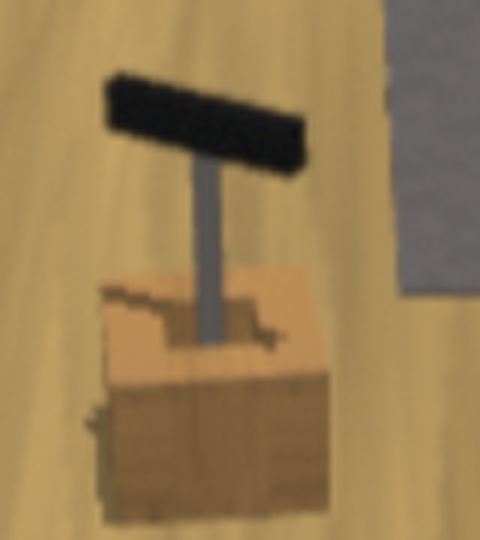

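View pics/sc.png

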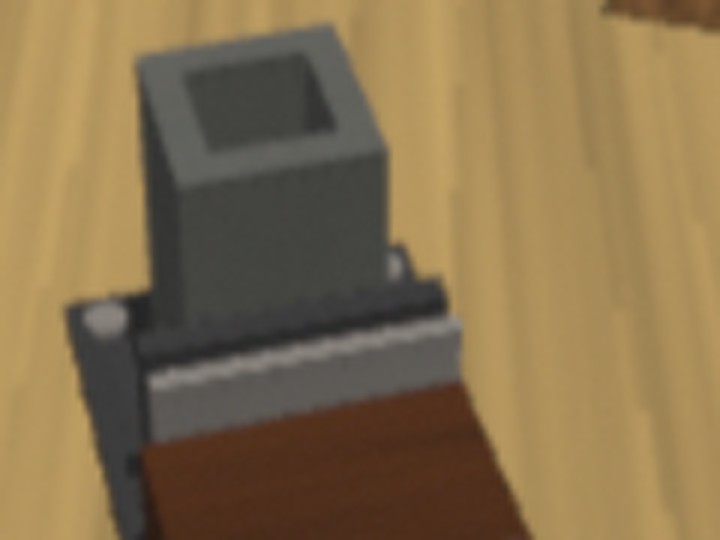

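Run:
```python
from h import *
def T(p,k,ox,oy): return np.array([(p[0]+.5)/k-.5+ox,(p[1]+.5)/k-.5+oy])
pts=[(430,95),(603,52),(645,210),(475,262)]
C=[plane('top',T(p,5,110,180),120) for p in pts]
print('tower top',np.round(C,1),np.mean(C,0))
hole=[(473,121),(576,92),(598,205),(497,220)]
C=[plane('top',T(p,5,110,180),120) for p in hole]
print('hole top',np.round(C,1),np.mean(C,0))
pts=[(137,58),(333,25),(387,150),(180,188)]
C=[plane('side',T(p,6,230,235),120) for p in pts]
print('tower side',np.round(C,1),np.mean(C,0))
# stem tip
print('stem tip',plane('top',T((560,182),5,110,180),37))
# key
t=cv2.imread('pics/top0.png');s=cv2.imread('pics/side0.png')
for n,im,(x,y,w,h) in(('top',t,(365,160,50,70)),('side',s,(240,140,60,35))):
    m=(im[y:y+h,x:x+w].max(2)<45).astype(np.uint8)
    N,l,st,ce=cv2.connectedComponentsWithStats(m);i=1+st[1:,4].argmax()
    ct=cv2.findContours((l==i).astype(np.uint8),0,2)[0][0]
    r=cv2.minAreaRect(ct);print(n,ce[i]+[x,y],st[i],r[1:],cv2.boxPoints(r)+[x,y])
    if n=='top':a=ce[i]+[x,y]
    else:b=ce[i]+[x,y]
print(tri(b,a))
crop(t,200,195,50,50,12,'pics/st.png')
im=cv2.imread('pics/st.png');cv2.imwrite('pics/st.png',cv2.convertScaleAbs(im,alpha=1.5,beta=0))
```

```text
tower top [[587.8 124.7 120. ]
 [603.2  60.6 120. ]
 [543.4  45.3 120. ]
 [525.2 107.7 120. ]] [564.90899216  84.5727419  120.        ]
hole top [[577.8 108.8 120. ]
 [588.2  70.7 120. ]
 [545.6  62.6 120. ]
 [540.6  99.8 120. ]] [563.03151675  85.44274015 120.        ]
tower side [[602.7  63.5 120. ]
 [541.7  46.8 120. ]
 [525.4 107.4 120. ]
 [585.8 124.4 120. ]] [563.89639387  85.53441504 120.        ]
stem tip [565.56052531  85.64277789  37.        ]
top [388.01558442 194.72467532] [  9  12  29  45 385] ((8.944271087646484, 48.746280670166016), 26.56505012512207) [[373.00000381 213.99999619]
 [394.80000305 170.39999771]
 [402.80000305 174.39999771]
 [381.00000381 217.99999619]]
side [269.14068441 155.50190114] [ 13   8  32  16 263] ((32.98484420776367, 8.731282234191895), 14.03624439239502) [[251.52941227 155.88235283]
 [253.64706135 147.41176605]
 [285.64706039 155.41176605]
 [283.52941132 163.88235283]]
(array([ 581.63644704, -225.01047376,  162.38034624]), np.float64(1.146933016518857))
```

View pics/st.png

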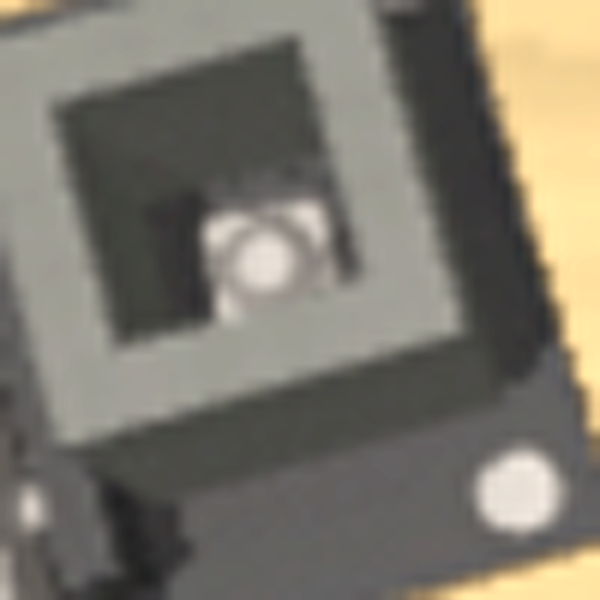

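Run:
```python
from h import *
from scipy.spatial.transform import Rotation as Ro
t=cv2.imread('pics/top0.png')
def T(p,k,ox,oy): return np.array([(p[0]+.5)/k-.5+ox,(p[1]+.5)/k-.5+oy])
c=[plane('top',T(p,12,200,195),28)[:2] for p in [(203,214),(325,208),(337,275),(218,322)]]
print(np.round(c,1))
def ang(a,b): d=b-a; return (np.degrees(np.arctan2(d[1],d[0])))%90
print('stem',ang(c[0],c[1]),ang(c[1],c[2]),ang(c[0],c[3]))
# bar: edge line via tri of ends in both views
for u,v in (((252.6,151.6),(398.8,172.4)),((284.6,159.6),(377,216))): print(tri(u,v))
p=[plane('top',x,162)[:2] for x in((398.8,172.4),(377,216))];print('bar top ang',np.degrees(np.arctan2(*(p[1]-p[0])[::-1])),p)
# top crop bar edges at z=174
q=[plane('top',T(x,7,335,160),174)[:2] for x in((445,80),(483,105),(325,400),(275,380))]
print(np.round(q,1),[np.degrees(np.arctan2(*(b-a)[::-1])) for a,b in((q[0],q[3]),(q[1],q[2]))])
o=env.observe();R=Ro.from_euler('xyz',o['eef_rot'],degrees=True).as_matrix();print(R.round(3))
```

```text
[[574.5  97.2]
 [575.2  76.3]
 [563.5  74.2]
 [555.7  94.6]]
stem 1.9224037437467985 9.870339225927978 7.849018383785648
(array([ 622.66025932, -247.07417687,  162.42016473]), np.float64(0.5533569312879177))
(array([ 543.99903022, -203.16708656,  162.01194676]), np.float64(0.24903890124739395))
bar top ang 150.83020265291492 [array([ 623.04261475, -247.2328714 ]), array([ 544.12585949, -203.18236505])]
[[ 622.8 -242.4]
 [ 616.2 -251.8]
 [ 541.2 -207.1]
 [ 546.5 -194.7]] [np.float64(148.01798619781957), np.float64(149.19518009306879)]
[[-0.     0.283  0.959]
 [-0.001  0.959 -0.283]
 [-1.    -0.001 -0.   ]]
```

>>> jog_arm --motion '[{"x": 0.0235,"y": -0.0415,"az": -0.0136,"jaw": 0.085},{"x": 0.0235,"y": -0.0415,"az": -0.0136},{"x": 0.0235,"y": -0.0415,"az": -0.0136},{"x": 0.0235,"y": -0.0415,"az": -0.0136},{"x": 0.0235,"y": -0.0415,"az": -0.0136},{"x": 0.0235,"y": -0.0415,"az": -0.0136},{"x": 0.0235,"y": -0.0415,"az": -0.0136},{"x": 0.0235,"y": -0.0415,"az": -0.0136},{"x": 0.0235,"y": -0.0415,"az": -0.0136},{"x": 0.0235,"y": -0.0415,"az": -0.0136}]'

```text
invalid input at $.motion[0]: expected keys x, y, z, ax, ay, az, jaw
```

>>> jog_arm --motion '[{"x": 0.0235,"y": -0.0415,"z": 0,"ax": 0,"ay": 0,"az": -0.0136,"jaw": 0.085},{"x": 0.0235,"y": -0.0415,"z": 0,"ax": 0,"ay": 0,"az": -0.0136,"jaw": 0.085},{"x": 0.0235,"y": -0.0415,"z": 0,"ax": 0,"ay": 0,"az": -0.0136,"jaw": 0.085},{"x": 0.0235,"y": -0.0415,"z": 0,"ax": 0,"ay": 0,"az": -0.0136,"jaw": 0.085},{"x": 0.0235,"y": -0.0415,"z": 0,"ax": 0,"ay": 0,"az": -0.0136,"jaw": 0.085},{"x": 0.0235,"y": -0.0415,"z": 0,"ax": 0,"ay": 0,"az": -0.0136,"jaw": 0.085},{"x": 0.0235,"y": -0.0415,"z": 0,"ax": 0,"ay": 0,"az": -0.0136,"jaw": 0.085},{"x": 0.0235,"y": -0.0415,"z": 0,"ax": 0,"ay": 0,"az": -0.0136,"jaw": 0.085},{"x": 0.0235,"y": -0.0415,"z": 0,"ax": 0,"ay": 0,"az": -0.0136,"jaw": 0.085},{"x": 0.0235,"y": -0.0415,"z": 0,"ax": 0,"ay": 0,"az": -0.0136,"jaw": 0.085}]'

```text
time_s: 1.1
eef_pos: [391.0, 110.6, 231.3]
eef_rot: [57.2, 90.0, 32.9]
force: [0.8, 1.3, 0.9]
grip_width: 84.9
```

>>> jog_arm --motion '[{"x": 0.0235,"y": -0.0415,"z": 0,"ax": 0,"ay": 0,"az": -0.0136,"jaw": 0.085},{"x": 0.0235,"y": -0.0415,"z": 0,"ax": 0,"ay": 0,"az": -0.0136,"jaw": 0.085},{"x": 0.0235,"y": -0.0415,"z": 0,"ax": 0,"ay": 0,"az": -0.0136,"jaw": 0.085},{"x": 0.0235,"y": -0.0415,"z": 0,"ax": 0,"ay": 0,"az": -0.0136,"jaw": 0.085},{"x": 0.0235,"y": -0.0415,"z": 0,"ax": 0,"ay": 0,"az": -0.0136,"jaw": 0.085},{"x": 0.0235,"y": -0.0415,"z": 0,"ax": 0,"ay": 0,"az": -0.0136,"jaw": 0.085},{"x": 0.0235,"y": -0.0415,"z": 0,"ax": 0,"ay": 0,"az": -0.0136,"jaw": 0.085},{"x": 0.0235,"y": -0.0415,"z": 0,"ax": 0,"ay": 0,"az": -0.0136,"jaw": 0.085},{"x": 0.0,"y": 0,"z": 0,"ax": 0,"ay": 0,"az": 0,"jaw": 0.085}]'

```text
time_s: 2.0
eef_pos: [580.2, -224.3, 228.6]
eef_rot: [-157.6, 89.9, 171.7]
force: [-0.2, 0.1, -0.3]
grip_width: 84.9
```

```bash
cat >> h.py <<'E'
from scipy.spatial.transform import Rotation as Ro
def st():
    o=env.observe();R=Ro.from_euler('xyz',o['eef_rot'],degrees=True).as_matrix()
    print('t',o['time_s'],'pos',o['eef_pos'].round(2),'yawy',np.degrees(np.arctan2(R[1,1],R[0,1])).round(2),'x',R[:,0].round(4),'F',o['force'].round(2),'M',o['torque'].round(3),'w',round(o['grip_width'],2),'q',o['q'].round(1))
    return o
E
python3 -c "
from h import *
st();cv2.imwrite('pics/side1.png',env.capture('side'));cv2.imwrite('pics/top1.png',env.capture('top'))"
```

```text
t 2.0 pos [ 580.18 -224.25  228.64] yawy 59.3 x [-2.e-03  3.e-04 -1.e+00] F [-0.19  0.14 -0.35] M [0.004 0.046 0.046] w 84.91 q [-28.8  22.1  11.6  79.6  -0.    1.9]
```

View pics/side1.png

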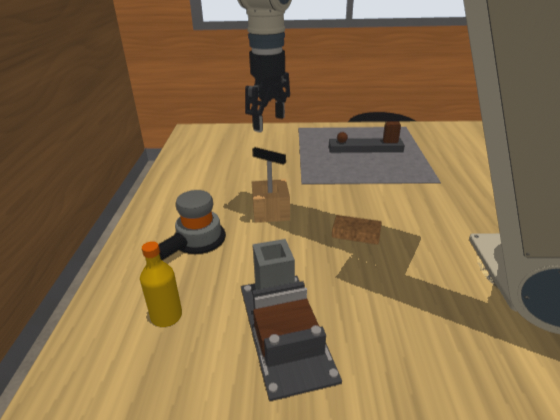

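>>> jog_arm --motion '[{"x": 0.0014,"y": -0.0007,"z": -0.015,"ax": 0,"ay": 0,"az": 0,"jaw": 0.085},{"x": 0,"y": 0,"z": -0.018,"ax": 0,"ay": 0,"az": 0,"jaw": 0.085},{"x": 0,"y": 0,"z": -0.018,"ax": 0,"ay": 0,"az": 0,"jaw": 0.085},{"x": 0,"y": 0,"z": -0.018,"ax": 0,"ay": 0,"az": 0,"jaw": 0.085},{"x": 0,"y": 0,"z": -0.016,"ax": 0,"ay": 0,"az": 0,"jaw": 0.085},{"x": 0,"y": 0,"z": 0,"ax": 0,"ay": 0,"az": 0,"jaw": 0.085},{"x": 0,"y": 0,"z": 0,"ax": 0,"ay": 0,"az": 0,"jaw": 0.085}]'

```text
time_s: 2.8
eef_pos: [579.8, -219.2, 147.0]
eef_rot: [31.9, 90.0, 1.5]
force: [-0.5, -0.3, 0.3]
grip_width: 85.1
```

```bash
python3 -c "
from h import *
st();a=env.capture('side');b=env.capture('top');crop(a,210,60,130,100,6,'pics/side2.png');crop(b,330,130,110,100,6,'pics/top2.png')"
```

```text
t 2.8 pos [ 579.77 -219.21  147.04] yawy 59.6 x [ 1.e-04  0.e+00 -1.e+00] F [-0.52 -0.3   0.33] M [ 0.017 -0.037  0.049] w 85.07 q [-28.5  23.5   1.8  68.3   0.    1.9]
```

View pics/side2.png

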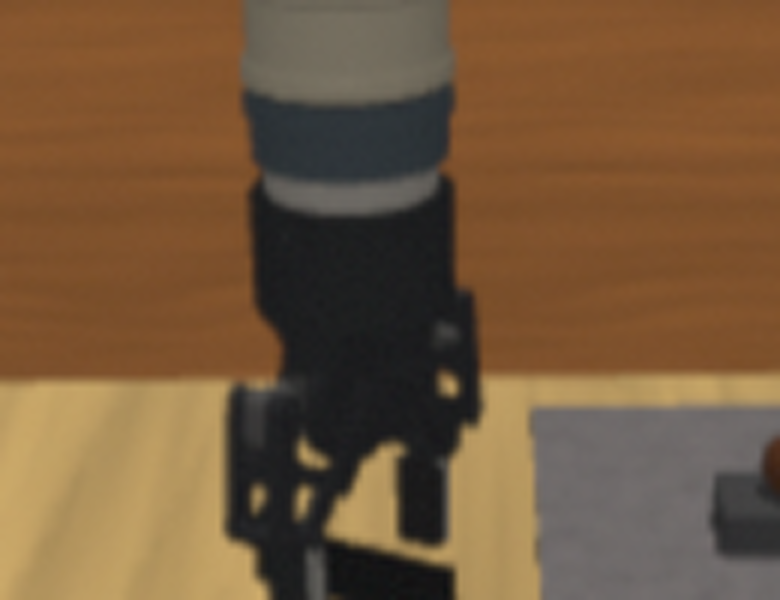

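View pics/top2.png

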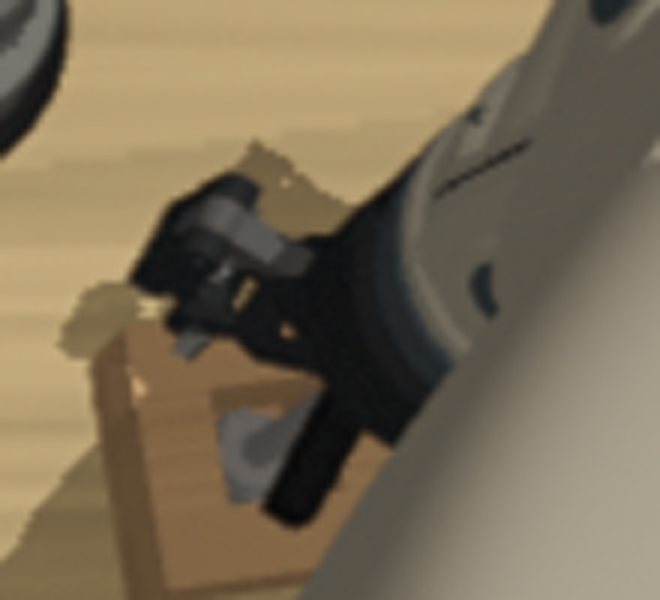

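>>> jog_arm --motion '[{"x": 0.0018,"y": -0.0058,"z": -0.0037,"ax": 0,"ay": 0,"az": 0,"jaw": 0.085},{"x": 0,"y": 0,"z": 0,"ax": 0,"ay": 0,"az": 0,"jaw": 0.085},{"x": 0,"y": 0,"z": 0,"ax": 0,"ay": 0,"az": 0,"jaw": 0.085}]'

```text
time_s: 3.2
eef_pos: [581.8, -226.3, 142.6]
eef_rot: [9.8, 90.0, -20.7]
force: [-0.3, 0.1, 0.2]
grip_width: 85.0
```

>>> jog_arm --motion '[{"x": 0,"y": 0,"z": 0,"ax": 0,"ay": 0,"az": 0,"jaw": 0.03},{"x": 0,"y": 0,"z": 0,"ax": 0,"ay": 0,"az": 0,"jaw": 0.02},{"x": 0,"y": 0,"z": 0,"ax": 0,"ay": 0,"az": 0,"jaw": 0.01},{"x": 0,"y": 0,"z": 0,"ax": 0,"ay": 0,"az": 0,"jaw": 0.005},{"x": 0,"y": 0,"z": 0,"ax": 0,"ay": 0,"az": 0,"jaw": 0.005},{"x": 0,"y": 0,"z": 0,"ax": 0,"ay": 0,"az": 0,"jaw": 0.005},{"x": 0,"y": 0,"z": 0,"ax": 0,"ay": 0,"az": 0,"jaw": 0.005},{"x": 0,"y": 0,"z": 0,"ax": 0,"ay": 0,"az": 0,"jaw": 0.005}]' --force 50

```text
time_s: 4.0
eef_pos: [581.9, -226.0, 142.7]
eef_rot: [20.1, 90.0, -10.3]
force: [0.3, -0.1, 1.0]
grip_width: 13.5
```

```bash
python3 -c "
from h import *
st()"
```

```text
t 4.0 pos [ 581.89 -225.97  142.72] yawy 59.54 x [ 3.e-04 -1.e-04 -1.e+00] F [ 0.31 -0.08  1.01] M [ 0.134 -0.131 -0.044] w 13.49 q [-28.9  24.    2.   67.9   0.    1.5]
```

>>> jog_arm --motion '[{"x": 0,"y": 0,"z": 0.005,"ax": 0,"ay": 0,"az": 0,"jaw": 0.005},{"x": 0,"y": 0,"z": 0.015,"ax": 0,"ay": 0,"az": 0,"jaw": 0.005},{"x": 0,"y": 0,"z": 0.02,"ax": 0,"ay": 0,"az": 0,"jaw": 0.005},{"x": 0,"y": 0,"z": 0.025,"ax": 0,"ay": 0,"az": 0,"jaw": 0.005},{"x": 0,"y": 0,"z": 0.025,"ax": 0,"ay": 0,"az": 0,"jaw": 0.005},{"x": 0,"y": 0,"z": 0.025,"ax": 0,"ay": 0,"az": 0,"jaw": 0.005},{"x": 0,"y": 0,"z": 0.025,"ax": 0,"ay": 0,"az": 0,"jaw": 0.005},{"x": 0,"y": 0,"z": 0.01,"ax": 0,"ay": 0,"az": 0,"jaw": 0.005},{"x": 0,"y": 0,"z": 0,"ax": 0,"ay": 0,"az": 0,"jaw": 0.005}]'

```text
time_s: 4.9
eef_pos: [582.1, -226.2, 293.5]
eef_rot: [-1.6, 89.9, -32.0]
force: [0.2, 0.4, -2.9]
grip_width: 13.1
```

```bash
python3 -c "
from h import *
st();a=env.capture('side');b=env.capture('top');crop(a,210,60,130,130,4.5,'pics/side3.png');crop(b,310,110,120,120,5,'pics/top3.png')"
```

```text
t 4.9 pos [ 582.08 -226.16  293.49] yawy 59.54 x [ 1.5e-03 -9.0e-04 -1.0e+00] F [ 0.24  0.35 -2.92] M [ 0.001 -0.038 -0.02 ] w 13.14 q [-28.9  22.   20.7  88.6  -0.    1.5]
```

View pics/side3.png

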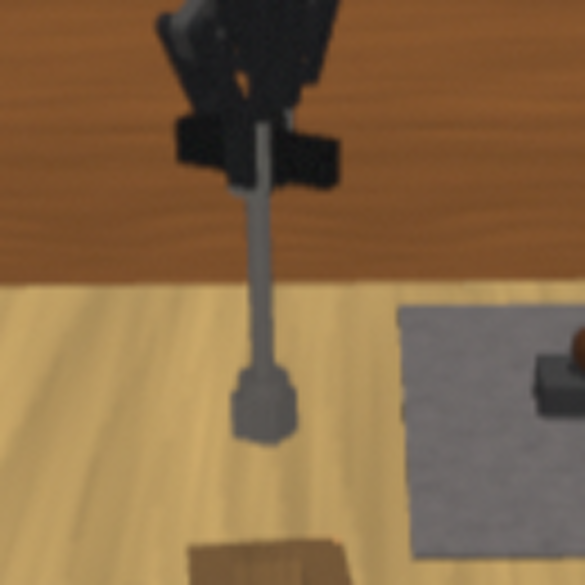

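View pics/top3.png

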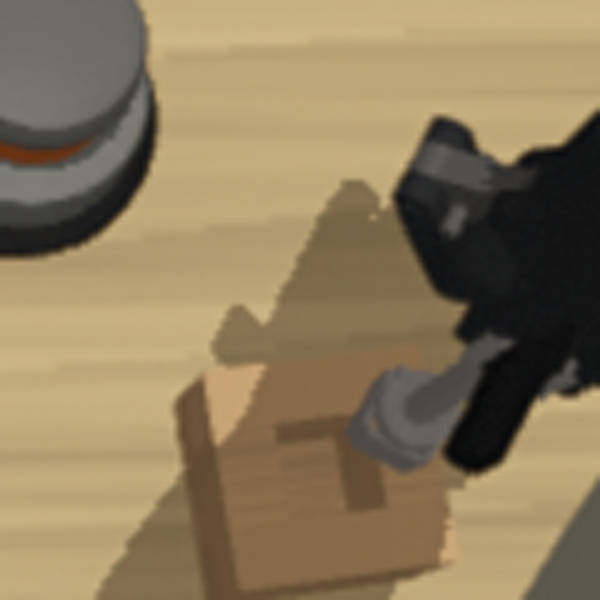

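```bash
python3 -c "
from h import *
u=np.array([264,432])/4.5+[210,60];v=np.array([398,424])/5+[310,110]
print(tri(u,v),plane('side',u,161),plane('top',v,161))
P=[[582,-226,z] for z in(161,195,312)]
print((proj('side',P)-[210,60])*4.5,(proj('top',P)-[310,110])*5)"
```

```text
(array([ 582.54235428, -228.88428786,  159.07626449]), np.float64(0.17472572526667507)) [ 582.24576986 -224.91095114  161.        ] [ 582.28628058 -228.33140926  161.        ]
[[264.53907788 431.09300004]
 [262.64323364 372.28028886]
 [255.5232065  151.4034416 ]] [[391.63084079 424.87803539]
 [418.86451385 407.05615415]
 [535.12981384 330.97143492]]
```

>>> jog_arm --motion '[{"x": -0.001,"y": 0.0175,"z": 0,"ax": 0,"ay": 0,"az": 0.0638,"jaw": 0.005},{"x": -0.002,"y": 0.035,"z": 0,"ax": 0,"ay": 0,"az": 0.0638,"jaw": 0.005},{"x": -0.002,"y": 0.035,"z": 0,"ax": 0,"ay": 0,"az": 0.0638,"jaw": 0.005},{"x": -0.002,"y": 0.035,"z": 0,"ax": 0,"ay": 0,"az": 0.0638,"jaw": 0.005},{"x": -0.002,"y": 0.035,"z": 0,"ax": 0,"ay": 0,"az": 0.0638,"jaw": 0.005},{"x": -0.002,"y": 0.035,"z": 0,"ax": 0,"ay": 0,"az": 0.0638,"jaw": 0.005},{"x": -0.002,"y": 0.035,"z": 0,"ax": 0,"ay": 0,"az": 0.0638,"jaw": 0.005},{"x": -0.002,"y": 0.035,"z": 0,"ax": 0,"ay": 0,"az": 0.0638,"jaw": 0.005},{"x": -0.0015,"y": 0.035,"z": 0,"ax": 0,"ay": 0,"az": 0.0638,"jaw": 0.005},{"x": -0.001,"y": 0.0135,"z": 0,"ax": 0,"ay": 0,"az": 0.0638,"jaw": 0.005}]'

```text
time_s: 6.0
eef_pos: [563.3, 87.9, 291.0]
eef_rot: [158.9, 89.8, 165.3]
force: [0.5, 0.0, -4.1]
grip_width: 13.1
```

>>> jog_arm --motion '[{"x": 0,"y": 0,"z": 0,"ax": 0,"ay": 0,"az": 0,"jaw": 0.005},{"x": 0,"y": 0,"z": 0,"ax": 0,"ay": 0,"az": 0,"jaw": 0.005},{"x": 0,"y": 0,"z": 0,"ax": 0,"ay": 0,"az": 0,"jaw": 0.005}]'

```text
time_s: 6.3
eef_pos: [564.2, 84.2, 291.9]
eef_rot: [-172.0, 89.9, -166.1]
force: [-0.1, -0.1, -2.4]
grip_width: 13.1
```

```bash
python3 -c "
from h import *
st();a=env.capture('side');b=env.capture('top');cv2.imwrite('pics/side4r.png',a);cv2.imwrite('pics/top4r.png',b);crop(a,210,130,130,180,3.3,'pics/side4.png');crop(b,150,150,140,120,5,'pics/top4.png');st()"
```

```text
t 6.3 pos [564.24  84.21 291.86] yawy 95.98 x [-1.1e-03 -3.0e-04 -1.0e+00] F [-0.11 -0.13 -2.42] M [0.023 0.009 0.009] w 13.1 q [ 0.1 16.4 12.2 85.8 -0.  -5.9]
t 6.4 pos [564.37  84.07 292.24] yawy 95.98 x [-5.e-04 -1.e-04 -1.e+00] F [ 0.39  0.85 -3.86] M [-0.008  0.034  0.007] w 13.15 q [ 0.1 16.4 12.3 85.9 -0.  -5.9]
```

View pics/side4.png

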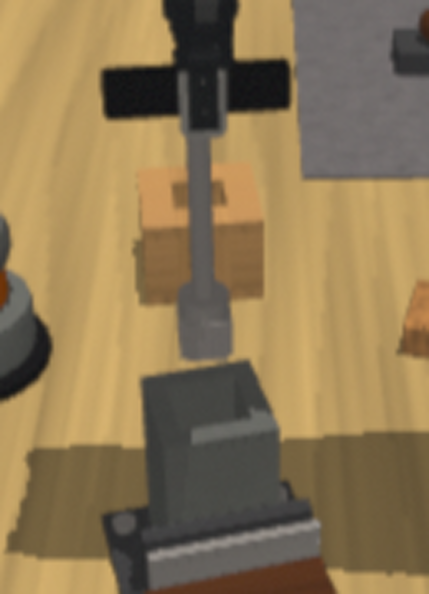

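View pics/top4.png

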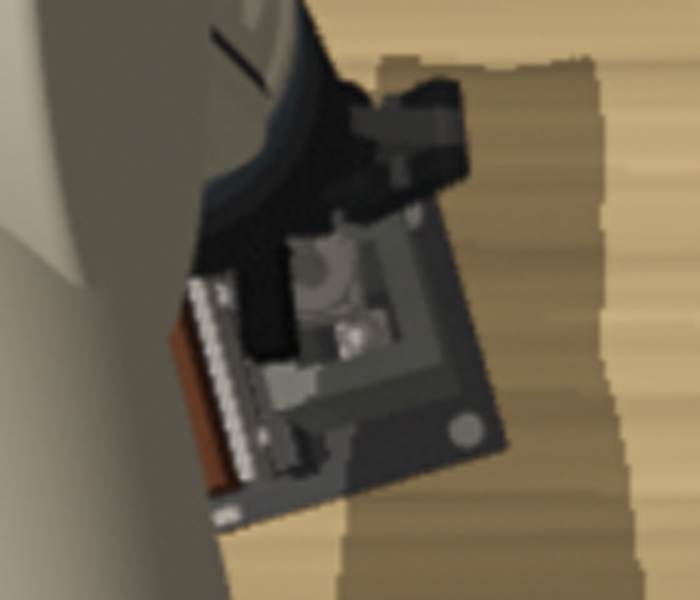

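>>> jog_arm --motion '[{"x": 0.0002,"y": 0.001,"z": -0.01,"ax": 0,"ay": 0,"az": 0,"jaw": 0.005},{"x": 0,"y": 0,"z": -0.015,"ax": 0,"ay": 0,"az": 0,"jaw": 0.005},{"x": 0,"y": 0,"z": -0.015,"ax": 0,"ay": 0,"az": 0,"jaw": 0.005},{"x": 0,"y": 0,"z": -0.005,"ax": 0,"ay": 0,"az": 0,"jaw": 0.005},{"x": 0,"y": 0,"z": 0,"ax": 0,"ay": 0,"az": 0,"jaw": 0.005},{"x": 0,"y": 0,"z": 0,"ax": 0,"ay": 0,"az": 0,"jaw": 0.005}]'

```text
time_s: 7.0
eef_pos: [564.7, 85.9, 248.0]
eef_rot: [-8.1, 90.0, -2.0]
force: [0.3, -0.4, -3.2]
grip_width: 13.4
```

```bash
python3 -c "
from h import *
st();a=env.capture('side');crop(a,210,130,130,180,3.3,'pics/side5.png')"
```

```text
t 7.0 pos [564.66  85.88 247.98] yawy 96.08 x [ 5.e-04 -0.e+00 -1.e+00] F [ 0.28 -0.39 -3.2 ] M [ 0.019 -0.062 -0.031] w 13.39 q [ 0.2 16.7  6.2 79.5 -0.  -5.8]
```

View pics/side5.png

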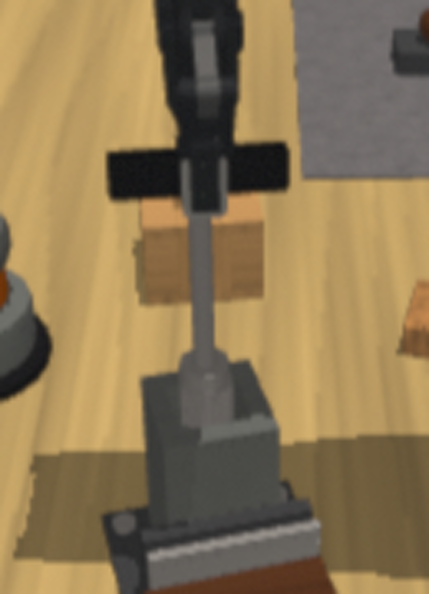

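>>> jog_arm --motion '[{"x": 0,"y": 0,"z": -0.01,"ax": 0,"ay": 0,"az": 0,"jaw": 0.005},{"x": 0,"y": 0,"z": -0.012,"ax": 0,"ay": 0,"az": 0,"jaw": 0.005},{"x": 0,"y": 0,"z": -0.012,"ax": 0,"ay": 0,"az": 0,"jaw": 0.005},{"x": 0,"y": 0,"z": -0.012,"ax": 0,"ay": 0,"az": 0,"jaw": 0.005},{"x": 0,"y": 0,"z": -0.012,"ax": 0,"ay": 0,"az": 0,"jaw": 0.005},{"x": 0,"y": 0,"z": -0.01,"ax": 0,"ay": 0,"az": 0,"jaw": 0.005},{"x": 0,"y": 0,"z": -0.008,"ax": 0,"ay": 0,"az": 0,"jaw": 0.005},{"x": 0,"y": 0,"z": 0,"ax": 0,"ay": 0,"az": 0,"jaw": 0.005},{"x": 0,"y": 0,"z": 0,"ax": 0,"ay": 0,"az": 0,"jaw": 0.005}]'

```text
time_s: 7.95
eef_pos: [564.6, 86.0, 171.7]
eef_rot: [-23.3, 90.0, -17.2]
force: [-0.1, 0.5, -3.0]
grip_width: 13.4
```

```bash
python3 -c "
from h import *
st()"
```

```text
t 7.95 pos [564.58  86.03 171.69] yawy 96.1 x [ 1.e-04 -0.e+00 -1.e+00] F [-0.08  0.49 -3.03] M [ 0.04   0.003 -0.01 ] w 13.37 q [ 0.2 18.2 -2.8 69.1 -0.  -5.8]
```

>>> jog_arm --motion '[{"x": 0,"y": 0,"z": -0.003,"ax": 0,"ay": 0,"az": 0,"jaw": 0.005},{"x": 0,"y": 0,"z": -0.003,"ax": 0,"ay": 0,"az": 0,"jaw": 0.005},{"x": 0,"y": 0,"z": -0.003,"ax": 0,"ay": 0,"az": 0,"jaw": 0.005},{"x": 0,"y": 0,"z": 0,"ax": 0,"ay": 0,"az": 0,"jaw": 0.005},{"x": 0,"y": 0,"z": 0,"ax": 0,"ay": 0,"az": 0,"jaw": 0.005}]'

```text
time_s: 8.45
eef_pos: [564.5, 86.0, 162.5]
eef_rot: [-163.9, 90.0, -157.8]
force: [-0.1, 0.8, -3.1]
grip_width: 13.5
```

```bash
python3 -c "
from h import *
st()"
```

```text
t 8.45 pos [564.47  86.03 162.55] yawy 96.1 x [-1.e-04 -0.e+00 -1.e+00] F [-0.06  0.77 -3.09] M [-0.045 -0.033  0.019] w 13.47 q [ 0.2 18.4 -3.7 67.8 -0.  -5.8]
```

Foot at about 30 mm, no contact yet. Feeling on down in 1 mm steps.

>>> jog_arm --motion '[{"x": 0,"y": 0,"z": -0.001,"ax": 0,"ay": 0,"az": 0,"jaw": 0.005},{"x": 0,"y": 0,"z": -0.001,"ax": 0,"ay": 0,"az": 0,"jaw": 0.005},{"x": 0,"y": 0,"z": -0.001,"ax": 0,"ay": 0,"az": 0,"jaw": 0.005},{"x": 0,"y": 0,"z": 0,"ax": 0,"ay": 0,"az": 0,"jaw": 0.005}]'

```text
time_s: 8.85
eef_pos: [564.8, 86.1, 160.4]
eef_rot: [-4.4, 89.9, 1.7]
force: [-0.7, 1.8, 4.6]
grip_width: 13.2
```

```bash
python3 -c "
from h import *
st()"
```

```text
t 8.85 pos [564.82  86.05 160.36] yawy 96.1 x [ 0.0014  0.     -1.    ] F [-0.69  1.8   4.59] M [ 0.05   0.316 -0.069] w 13.21 q [ 0.2 18.5 -4.  67.4  0.  -5.8]
```

>>> jog_arm --motion '[{"x": 0,"y": 0,"z": 0,"ax": 0,"ay": 0,"az": 0.02,"jaw": 0.005},{"x": 0,"y": 0,"z": 0,"ax": 0,"ay": 0,"az": 0.02,"jaw": 0.005},{"x": 0,"y": 0,"z": 0,"ax": 0,"ay": 0,"az": 0.02,"jaw": 0.005}]'

```text
time_s: 9.15
eef_pos: [564.6, 86.0, 160.1]
eef_rot: [-22.3, 90.0, -12.6]
force: [-1.9, -0.0, 5.0]
grip_width: 13.2
```

```bash
python3 -c "
from h import *
st()"
```

```text
t 9.15 pos [564.58  85.97 160.14] yawy 99.64 x [ 8.e-04 -2.e-04 -1.e+00] F [-1.87 -0.05  5.04] M [-0.153  0.53  -0.019] w 13.23 q [ 0.2 18.5 -4.  67.4 -0.  -9.4]
```

>>> jog_arm --motion '[{"x": -0.0005,"y": 0,"z": 0,"ax": 0,"ay": 0,"az": 0,"jaw": 0.005},{"x": -0.0005,"y": 0,"z": 0,"ax": 0,"ay": 0,"az": 0,"jaw": 0.005},{"x": 0,"y": 0,"z": 0,"ax": 0,"ay": 0,"az": -0.02,"jaw": 0.005},{"x": 0,"y": 0,"z": 0,"ax": 0,"ay": 0,"az": -0.02,"jaw": 0.005},{"x": 0,"y": 0,"z": 0,"ax": 0,"ay": 0,"az": 0,"jaw": 0.005}]'

```text
time_s: 9.65
eef_pos: [564.0, 86.0, 160.1]
eef_rot: [-8.6, 89.9, -1.4]
force: [-0.9, 0.6, 5.2]
grip_width: 13.2
```

```bash
python3 -c "
from h import *
st()"
```

```text
t 9.65 pos [564.04  86.03 160.11] yawy 97.21 x [ 0.0016 -0.     -1.    ] F [-0.89  0.65  5.17] M [-0.028 -0.083 -0.014] w 13.23 q [ 0.2 18.4 -4.2 67.3 -0.  -7. ]
```

>>> jog_arm --motion '[{"x": 0,"y": 0,"z": 0,"ax": 0,"ay": 0,"az": -0.02,"jaw": 0.005},{"x": 0,"y": 0,"z": 0,"ax": 0,"ay": 0,"az": -0.02,"jaw": 0.005},{"x": 0,"y": 0,"z": 0,"ax": 0,"ay": 0,"az": -0.02,"jaw": 0.005},{"x": 0,"y": 0,"z": 0,"ax": 0,"ay": 0,"az": -0.02,"jaw": 0.005}]'

```text
time_s: 10.05
eef_pos: [563.8, 85.9, 159.9]
eef_rot: [-17.1, 89.9, -14.5]
force: [0.1, -0.8, 5.3]
grip_width: 13.8
```

```bash
python3 -c "
from h import *
st()"
```

```text
t 10.05 pos [563.84  85.94 159.86] yawy 92.58 x [ 9.e-04 -2.e-04 -1.e+00] F [ 0.14 -0.79  5.3 ] M [-0.262 -0.26   0.041] w 13.83 q [ 0.2 18.4 -4.2 67.4 -0.  -2.3]
```

Run:
```python
from h import *
t=cv2.cvtColor(cv2.imread('pics/top0.png'),6).astype(float)
print(t[208:225,212:231].astype(int))
```

```text
[[ 46  49  51  50  50  50  50  50  52  51  52  53  53  59  61  78 101 106
  105]
 [ 47  46  47  50  49  50  52  50  56  56  60  54  50  58  60  66  95 104
  104]
 [ 47  47  46  45  47  54  58  54  60  63  63  62  62  63  59  57  87 102
  104]
 [ 46  42  41  36  37  54  62  63  64  66  72  74  80  86  76  63  79 100
  105]
 [ 38  37  37  35  36  54  76  87  81  84  98 104 123 138 119  70  69  99
  105]
 [ 39  36  36  35  44  99 124 135 121 101  95  91 112 134 131  82  61  94
  106]
 [ 43  39  37  35  55 129 141 118 106 119 122 104  91 103 132  88  48  80
  103]
 [ 42  39  37  35  49 110 120 107 127 143 147 135 103  91 109  80  47  75
  102]
 [ 45  38  36  36  43  89  99 111 140 147 149 144 115  92  91  87  54  62
   98]
 [ 45  39  37  35  42  83 100 117 141 147 149 142 111  93  94 101  67  65
   93]
 [ 45  41  36  37  37  65 100 107 128 140 142 127 102  95 101 105  83  86
  102]
 [ 44  42  38  36  34  57 117 112 107 112 109 102  98  99  97 104 105 106
  107]
 [ 44  44  39  37  34  56 131 125 108 105 103 102 103 105 105 106 107 107
  107]
 [ 43  43  41  45  46  63 116 124 111 105 104 104 104 104 106 105 106 106
  107]
 [ 52  60  62  75  80  98 105 107 106 106 105 104 105 105 105 106 106 107
  107]
 [ 84 100 105 105 104 104 105 104 105 105 106 104 105 105 106 106 107 107
  108]
 [107 106 106 106 105 105 105 105 106 107 106 106 105 105 106 106 104 103
  101]]
```

>>> jog_arm --motion '[{"x": 0,"y": 0,"z": 0,"ax": 0,"ay": 0,"az": 0.04,"jaw": 0.005},{"x": 0,"y": 0,"z": 0,"ax": 0,"ay": 0,"az": 0.04,"jaw": 0.005},{"x": 0,"y": 0,"z": 0,"ax": 0,"ay": 0,"az": 0.04,"jaw": 0.005},{"x": 0,"y": 0,"z": 0,"ax": 0,"ay": 0,"az": 0.02,"jaw": 0.005},{"x": 0,"y": 0,"z": 0,"ax": 0,"ay": 0,"az": 0,"jaw": 0.005}]'

```text
time_s: 10.55
eef_pos: [563.0, 85.7, 158.8]
eef_rot: [-168.2, 89.9, -157.6]
force: [0.7, -2.8, -3.4]
grip_width: 13.3
```

```bash
python3 -c "
from h import *
st()"
```

```text
t 10.55 pos [563.05  85.71 158.84] yawy 100.65 x [-1.6e-03 -7.0e-04 -1.0e+00] F [ 0.71 -2.85 -3.42] M [-0.86  -0.072 -0.047] w 13.3 q [  0.2  18.5  -4.3  67.4  -0.  -10.4]
```

>>> jog_arm --motion '[{"x": 0,"y": -0.0005,"z": -0.001,"ax": 0,"ay": 0,"az": 0,"jaw": 0.005},{"x": 0,"y": 0,"z": -0.001,"ax": 0,"ay": 0,"az": 0,"jaw": 0.005},{"x": 0,"y": 0,"z": -0.001,"ax": 0,"ay": 0,"az": 0,"jaw": 0.005},{"x": 0,"y": 0,"z": 0,"ax": 0,"ay": 0,"az": 0,"jaw": 0.005}]'

```text
time_s: 10.95
eef_pos: [563.5, 85.5, 156.4]
eef_rot: [-150.8, 90.0, -140.1]
force: [0.2, -1.7, -3.8]
grip_width: 13.1
```

```bash
python3 -c "
from h import *
st()"
```

```text
t 10.95 pos [563.46  85.5  156.4 ] yawy 100.67 x [-1.e-04 -1.e-04 -1.e+00] F [ 0.21 -1.73 -3.77] M [-0.743 -0.127 -0.026] w 13.07 q [  0.2  18.5  -4.5  66.9  -0.  -10.5]
```

>>> jog_arm --motion '[{"x": 0,"y": -0.0005,"z": -0.0015,"ax": 0,"ay": 0,"az": 0,"jaw": 0.005},{"x": 0,"y": -0.0003,"z": -0.0015,"ax": 0,"ay": 0,"az": 0,"jaw": 0.005},{"x": 0,"y": 0,"z": -0.0015,"ax": 0,"ay": 0,"az": 0,"jaw": 0.005},{"x": 0,"y": 0,"z": -0.0015,"ax": 0,"ay": 0,"az": 0,"jaw": 0.005},{"x": 0,"y": 0,"z": 0,"ax": 0,"ay": 0,"az": 0,"jaw": 0.005}]'

```text
time_s: 11.45
eef_pos: [563.4, 84.8, 150.3]
eef_rot: [140.3, 90.0, 150.9]
force: [0.4, -1.3, -2.6]
grip_width: 13.5
```

```bash
python3 -c "
from h import *
st()"
```

```text
t 11.45 pos [563.37  84.84 150.29] yawy 100.68 x [-4.e-04  2.e-04 -1.e+00] F [ 0.43 -1.26 -2.64] M [-0.22  -0.024 -0.045] w 13.52 q [  0.1  18.7  -5.2  66.1   0.  -10.6]
```

>>> jog_arm --motion '[{"x": 0,"y": -0.0003,"z": -0.001,"ax": 0,"ay": 0,"az": 0,"jaw": 0.005},{"x": 0,"y": 0,"z": -0.001,"ax": 0,"ay": 0,"az": 0,"jaw": 0.005},{"x": 0,"y": 0,"z": -0.001,"ax": 0,"ay": 0,"az": 0,"jaw": 0.005},{"x": 0,"y": 0,"z": -0.001,"ax": 0,"ay": 0,"az": 0,"jaw": 0.005},{"x": 0,"y": 0,"z": -0.0005,"ax": 0,"ay": 0,"az": 0,"jaw": 0.005},{"x": 0,"y": 0,"z": 0,"ax": 0,"ay": 0,"az": 0,"jaw": 0.005}]'

```text
time_s: 12.05
eef_pos: [563.4, 84.4, 146.0]
eef_rot: [160.5, 90.0, 171.2]
force: [-0.6, 0.4, -2.5]
grip_width: 13.5
```

```bash
python3 -c "
from h import *
st()"
```

```text
t 12.05 pos [563.43  84.43 146.  ] yawy 100.68 x [-1.e-04  0.e+00 -1.e+00] F [-0.61  0.44 -2.53] M [ 0.007 -0.016  0.049] w 13.48 q [  0.1  18.8  -5.6  65.5   0.  -10.6]
```

>>> jog_arm --motion '[{"x": 0,"y": 0,"z": -0.0005,"ax": 0,"ay": 0,"az": 0,"jaw": 0.005},{"x": 0,"y": 0,"z": -0.0005,"ax": 0,"ay": 0,"az": 0,"jaw": 0.005},{"x": 0,"y": 0,"z": 0,"ax": 0,"ay": 0,"az": 0,"jaw": 0.005},{"x": 0,"y": 0,"z": 0,"ax": 0,"ay": 0,"az": 0,"jaw": 0.005}]'

```text
time_s: 12.45
eef_pos: [563.7, 84.4, 145.6]
eef_rot: [-12.5, 89.9, -1.8]
force: [-1.7, -0.4, 4.7]
grip_width: 13.3
```

```bash
python3 -c "
from h import *
st();a=env.capture('side');b=env.capture('top');crop(a,220,230,120,130,4.6,'pics/side6.png');crop(b,110,180,150,100,5,'pics/top6.png')"
```

```text
t 12.45 pos [563.67  84.45 145.59] yawy 100.68 x [ 9.e-04 -0.e+00 -1.e+00] F [-1.73 -0.44  4.7 ] M [ 0.012  0.326 -0.   ] w 13.26 q [  0.1  18.8  -5.7  65.4  -0.  -10.6]
```

View pics/side6.png

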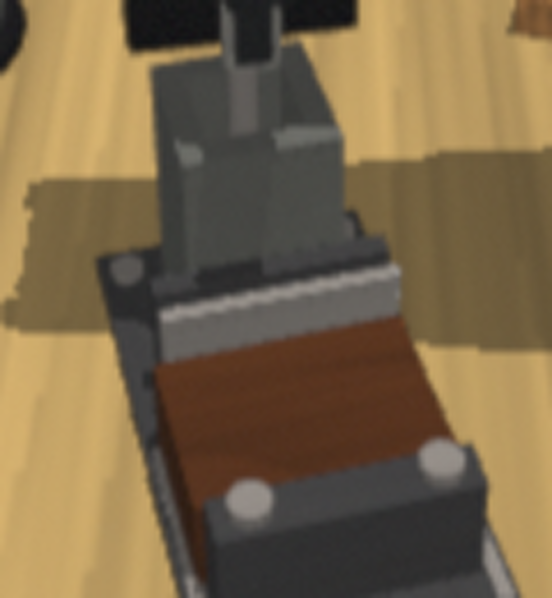

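View pics/top6.png

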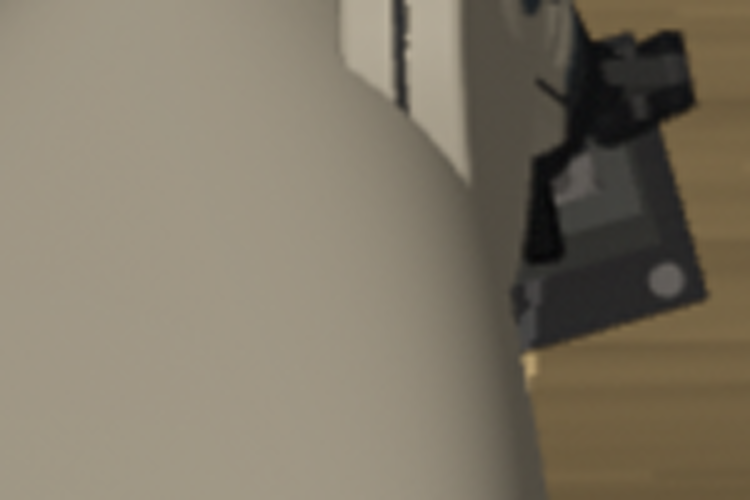

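>>> jog_arm --motion '[{"x": -0.0001,"y": 0,"z": 0.0005,"ax": 0,"ay": 0,"az": -0.03,"jaw": 0.005},{"x": 0,"y": 0,"z": 0,"ax": 0,"ay": 0,"az": -0.03,"jaw": 0.005},{"x": 0,"y": 0,"z": 0,"ax": 0,"ay": 0,"az": -0.03,"jaw": 0.005},{"x": 0,"y": 0,"z": 0,"ax": 0,"ay": 0,"az": -0.03,"jaw": 0.005},{"x": 0,"y": 0,"z": 0,"ax": 0,"ay": 0,"az": -0.03,"jaw": 0.005},{"x": 0,"y": 0,"z": 0,"ax": 0,"ay": 0,"az": -0.03,"jaw": 0.005},{"x": 0,"y": 0,"z": 0,"ax": 0,"ay": 0,"az": 0,"jaw": 0.005}]'

```text
time_s: 13.25
eef_pos: [563.4, 84.4, 145.6]
eef_rot: [4.9, 90.0, 5.2]
force: [-0.3, 0.1, 2.5]
grip_width: 13.4
```

```bash
python3 -c "
from h import *
st()"
```

```text
t 13.25 pos [563.43  84.44 145.62] yawy 90.29 x [ 1.e-04  0.e+00 -1.e+00] F [-0.33  0.14  2.48] M [0.058 0.007 0.093] w 13.42 q [ 0.1 18.9 -5.7 65.4  0.  -0.2]
```

>>> jog_arm --motion '[{"x": 0,"y": 0,"z": 0.0003,"ax": 0,"ay": 0,"az": -0.03,"jaw": 0.005},{"x": 0,"y": 0,"z": 0,"ax": 0,"ay": 0,"az": -0.03,"jaw": 0.005},{"x": 0,"y": 0,"z": 0,"ax": 0,"ay": 0,"az": -0.03,"jaw": 0.005},{"x": 0,"y": 0,"z": 0,"ax": 0,"ay": 0,"az": -0.03,"jaw": 0.005},{"x": 0,"y": 0,"z": 0,"ax": 0,"ay": 0,"az": -0.03,"jaw": 0.005},{"x": 0,"y": 0,"z": 0,"ax": 0,"ay": 0,"az": -0.03,"jaw": 0.005},{"x": 0,"y": 0,"z": 0,"ax": 0,"ay": 0,"az": 0,"jaw": 0.005}]'

```text
time_s: 13.95
eef_pos: [563.3, 84.5, 145.7]
eef_rot: [162.5, 90.0, 152.5]
force: [0.9, 1.5, -3.3]
grip_width: 13.3
```

```bash
cat >> h.py <<'E'
def av(n=6):
    M=[];F=[]
    for i in range(n):
        o=env.observe();M.append(o['torque']);F.append(o['force']);env.capture('side')
    print('avg Mz',np.mean(M,0).round(3),'sd',np.std(M,0).round(3),'F',np.mean(F,0).round(2))
E
python3 -c "
from h import *
st();av(4);a=env.capture('side');crop(a,220,230,120,130,4.6,'pics/side7.png')"
```

```text
t 13.95 pos [563.31  84.5  145.69] yawy 79.97 x [-3.e-04  2.e-04 -1.e+00] F [ 0.93  1.5  -3.34] M [ 0.425 -0.269  0.102] w 13.31 q [ 0.1 18.9 -5.7 65.5  0.  10.1]
avg Mz [ 0.465 -0.258  0.039] sd [0.028 0.033 0.036] F [ 0.98  1.53 -3.1 ]
```

View pics/side7.png

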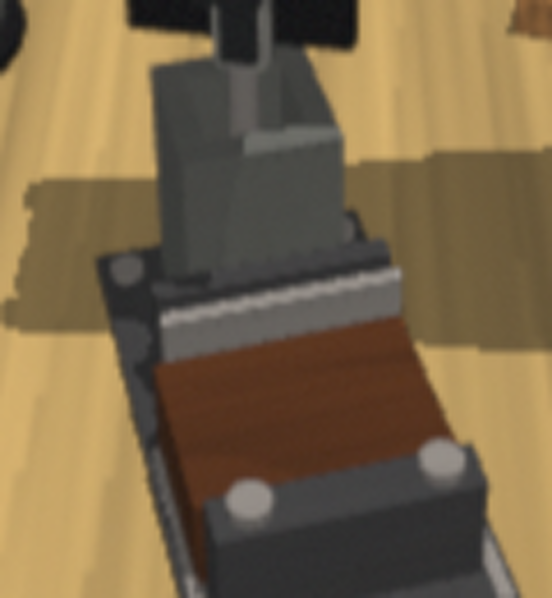

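>>> jog_arm --motion '[{"x": 0.0002,"y": 0.0003,"z": 0,"ax": 0,"ay": 0,"az": -0.03,"jaw": 0.005},{"x": 0,"y": 0,"z": 0,"ax": 0,"ay": 0,"az": -0.03,"jaw": 0.005},{"x": 0,"y": 0,"z": 0,"ax": 0,"ay": 0,"az": -0.03,"jaw": 0.005},{"x": 0,"y": 0,"z": 0,"ax": 0,"ay": 0,"az": -0.03,"jaw": 0.005}]'

```text
time_s: 14.6
eef_pos: [563.4, 84.8, 145.7]
eef_rot: [-171.3, 90.0, 171.7]
force: [0.6, 1.6, -4.0]
grip_width: 13.5
```

```bash
python3 -c "
from h import *
st()"
```

```text
t 14.6 pos [563.44  84.76 145.72] yawy 73.06 x [-4.e-04  1.e-04 -1.e+00] F [ 0.62  1.59 -3.98] M [ 0.439 -0.186  0.165] w 13.5 q [ 0.1 18.9 -5.6 65.5  0.  17.1]
```

>>> jog_arm --motion '[{"x": 0,"y": 0,"z": 0,"ax": 0,"ay": 0,"az": -0.03,"jaw": 0.005},{"x": 0,"y": 0,"z": 0,"ax": 0,"ay": 0,"az": -0.03,"jaw": 0.005}]'

```text
time_s: 14.8
eef_pos: [563.5, 84.8, 145.7]
eef_rot: [173.0, 90.0, 152.6]
force: [0.5, 2.0, -5.5]
grip_width: 13.6
```

```bash
python3 -c "
from h import *
st()"
```

```text
t 14.8 pos [563.48  84.81 145.74] yawy 69.61 x [-3.e-04  2.e-04 -1.e+00] F [ 0.46  2.01 -5.48] M [ 0.572 -0.195  0.083] w 13.56 q [ 0.1 18.9 -5.6 65.5  0.  20.5]
```

>>> jog_arm --motion '[{"x": 0,"y": 0,"z": 0,"ax": 0,"ay": 0,"az": -0.03,"jaw": 0.005},{"x": 0,"y": 0,"z": 0,"ax": 0,"ay": 0,"az": -0.03,"jaw": 0.005}]'

```text
time_s: 15.0
eef_pos: [563.5, 84.8, 145.7]
eef_rot: [167.3, 90.0, 143.5]
force: [1.2, 2.2, -6.4]
grip_width: 13.6
```

```bash
python3 -c "
from h import *
st();a=env.capture('side');crop(a,220,230,120,130,4.6,'pics/side8.png')"
```

```text
t 15.0 pos [563.5   84.83 145.74] yawy 66.17 x [-3.e-04  2.e-04 -1.e+00] F [ 1.16  2.19 -6.41] M [ 0.6   -0.194  0.145] w 13.56 q [ 0.1 18.9 -5.6 65.5  0.  24. ]
```

View pics/side8.png

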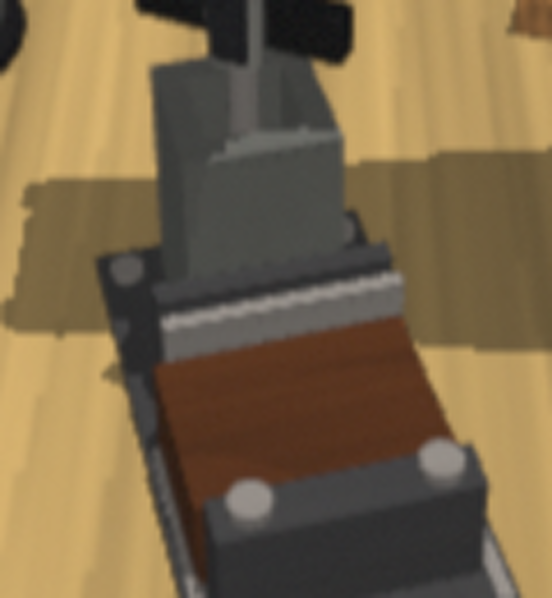

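>>> jog_arm --motion '[{"x": 0.0002,"y": 0.0004,"z": -0.0002,"ax": 0,"ay": 0,"az": -0.03,"jaw": 0.005},{"x": 0,"y": 0,"z": 0,"ax": 0,"ay": 0,"az": -0.03,"jaw": 0.005},{"x": 0,"y": 0,"z": 0,"ax": 0,"ay": 0,"az": -0.03,"jaw": 0.005}]'

```text
time_s: 15.35
eef_pos: [563.7, 85.1, 145.7]
eef_rot: [-76.5, 90.0, -105.4]
force: [0.6, 1.4, -4.5]
grip_width: 13.3
```

```bash
python3 -c "
from h import *
st();a=env.capture('side');crop(a,220,230,120,130,4.6,'pics/side9.png')"
```

```text
t 15.35 pos [563.75  85.09 145.73] yawy 61.02 x [-0. -0. -1.] F [ 0.56  1.42 -4.47] M [ 0.47  -0.055  0.167] w 13.35 q [ 0.2 18.9 -5.6 65.5 -0.  29.1]
```

>>> jog_arm --motion '[{"x": 0,"y": 0,"z": 0,"ax": 0,"ay": 0,"az": -0.03,"jaw": 0.005},{"x": 0,"y": 0,"z": 0,"ax": 0,"ay": 0,"az": -0.03,"jaw": 0.005}]'

```text
time_s: 15.6
eef_pos: [563.8, 85.1, 145.7]
eef_rot: [76.7, 90.0, 44.3]
force: [0.4, 1.5, -4.0]
grip_width: 13.3
```

```bash
python3 -c "
from h import *
st();a=env.capture('side');crop(a,220,230,120,130,4.6,'pics/side10.png')"
```

```text
t 15.6 pos [563.8   85.13 145.73] yawy 57.58 x [ 1.e-04  1.e-04 -1.e+00] F [ 0.39  1.51 -3.96] M [0.586 0.024 0.087] w 13.29 q [ 0.2 18.9 -5.6 65.5  0.  32.6]
```

View pics/side10.png

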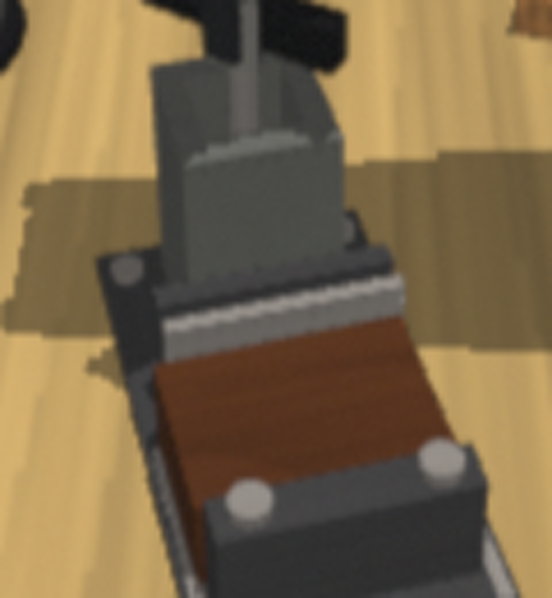

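```bash
cat >> h.py <<'E'
A=np.array([564.2,85.2]);YW=np.radians(15)
def prof(im,z,s0,s1,xs=np.arange(-35,36,2.5)):
    g=cv2.cvtColor(im,6).astype(np.float32);s=np.arange(s0,s1,.5);ex=np.array([np.cos(YW),np.sin(YW)]);ey=np.array([-np.sin(YW),np.cos(YW)])
    P=np.array([[*(A+ex*x+ey*y),z] for x in xs for y in s]);uv=proj('side',P).astype(np.float32)
    v=cv2.remap(g,uv[:,0].reshape(len(xs),-1),uv[:,1].reshape(len(xs),-1),cv2.INTER_CUBIC)
    return s,v.mean(0)
E
python3 - <<'E'
from h import *
a=cv2.imread('pics/side0.png');b=env.capture('side');cv2.imwrite('pics/side_b.png',b)
s,p=prof(a,68,35,160);_,q=prof(b,68,35,160)
for i in range(0,len(s),4): print(s[i],int(p[i]),int(q[i]))
E
```

```text
35.0 63 73
37.0 61 72
39.0 60 70
41.0 59 69
43.0 55 68
45.0 47 67
47.0 43 66
49.0 52 60
51.0 82 51
53.0 114 48
55.0 129 60
57.0 121 95
59.0 100 131
61.0 89 144
63.0 88 132
65.0 89 108
67.0 90 98
69.0 90 98
71.0 91 99
73.0 91 100
75.0 89 98
77.0 80 89
79.0 66 73
81.0 58 64
83.0 56 63
85.0 56 63
87.0 56 63
89.0 55 61
91.0 55 61
93.0 54 60
95.0 53 59
97.0 53 59
99.0 53 59
101.0 54 61
103.0 55 61
105.0 55 60
107.0 54 60
109.0 54 60
111.0 55 61
113.0 54 60
115.0 54 60
117.0 53 58
119.0 52 58
121.0 52 58
123.0 52 58
125.0 52 58
127.0 52 58
129.0 53 58
131.0 52 58
133.0 52 58
135.0 51 57
137.0 52 58
139.0 57 63
141.0 65 72
143.0 72 80
145.0 77 85
147.0 79 87
149.0 79 87
151.0 77 86
153.0 75 83
155.0 71 79
157.0 67 74
159.0 64 71
```

```bash
cat >> h.py <<'E'
def edge(s,p,lo,hi):
    m=(s>=lo)&(s<=hi);d=np.abs(np.gradient(p))[m];ss=s[m];i=d.argmax();w=slice(max(i-5,0),i+6);return (ss[w]*d[w]).sum()/d[w].sum()
def meas(im):
    s,p=prof(im,68,35,100);m=(s>50)&(s<72);k=s[m][p[m].argmax()]
    w=(abs(s-k)<4);b=p[w].min();k=((p[w]-b)*s[w]).sum()/(p[w]-b).sum()
    jb=edge(s,p,40,52)
    s,p=prof(im,55,50,90);e=edge(s,p,58,72+8)
    s,p=prof(im,60,120,160);f=edge(s,p,130,150)
    s,p=prof(im,55,120,160);f5=edge(s,p,130,150)
    print('plate centre',k.round(2),'front',(k+3).round(2),'board back',e.round(2),'fence edge z60',f.round(2),'z50 plane',f5.round(2))
E
python3 - <<'E'
from h import *
meas(cv2.imread('pics/side0.png'));meas(cv2.imread('pics/side_b.png'))
E
```

```text
plate centre 55.34 front 58.34 board back 65.93 fence edge z60 133.41 z50 plane 131.16
plate centre 61.14 front 64.14 board back 65.97 fence edge z60 133.44 z50 plane 131.14
```

Run:
```python
from h import *
a=cv2.imread('pics/side0.png').astype(np.uint8)
for z in(60,):
  for xs in ([-15,-10,-5,0,5,10,15],):
    s,p=prof(a,z,120,175,xs);print([(float(x),int(v)) for x,v in zip(s[::3],p[::3])])
s,p=prof(a,55,55,90);print([(float(x),int(v)) for x,v in zip(s[::2],p[::2])])
t=cv2.imread('pics/top0.png')
# top view line crops: board edges on z=55, fence edge
```

```text
[(120.0, 52), (121.5, 53), (123.0, 53), (124.5, 52), (126.0, 52), (127.5, 51), (129.0, 50), (130.5, 50), (132.0, 51), (133.5, 52), (135.0, 53), (136.5, 55), (138.0, 57), (139.5, 60), (141.0, 61), (142.5, 60), (144.0, 60), (145.5, 61), (147.0, 61), (148.5, 61), (150.0, 61), (151.5, 61), (153.0, 61), (154.5, 59), (156.0, 55), (157.5, 48), (159.0, 44), (160.5, 44), (162.0, 44), (163.5, 43), (165.0, 42), (166.5, 42), (168.0, 43), (169.5, 43), (171.0, 43), (172.5, 43), (174.0, 43)]
[(55.0, 90), (56.0, 90), (57.0, 90), (58.0, 90), (59.0, 90), (60.0, 90), (61.0, 91), (62.0, 90), (63.0, 89), (64.0, 85), (65.0, 80), (66.0, 73), (67.0, 66), (68.0, 60), (69.0, 58), (70.0, 57), (71.0, 56), (72.0, 56), (73.0, 57), (74.0, 57), (75.0, 56), (76.0, 56), (77.0, 55), (78.0, 55), (79.0, 55), (80.0, 55), (81.0, 54), (82.0, 54), (83.0, 53), (84.0, 53), (85.0, 53), (86.0, 53), (87.0, 53), (88.0, 54), (89.0, 54)]
```

>>> jog_arm --motion '[{"x": 0.0002,"y": 0.0003,"z": 0,"ax": 0,"ay": 0,"az": -0.03,"jaw": 0.005},{"x": 0,"y": 0,"z": 0,"ax": 0,"ay": 0,"az": -0.03,"jaw": 0.005},{"x": 0,"y": 0,"z": 0,"ax": 0,"ay": 0,"az": -0.03,"jaw": 0.005},{"x": 0,"y": 0,"z": 0,"ax": 0,"ay": 0,"az": -0.03,"jaw": 0.005}]'

```text
time_s: 16.1
eef_pos: [564.0, 85.4, 145.7]
eef_rot: [47.6, 90.0, 8.3]
force: [0.0, 1.5, -2.8]
grip_width: 13.2
```

```bash
python3 -c "
from h import *
st();a=env.capture('side');cv2.imwrite('pics/side_c.png',a);meas(a)"
```

```text
t 16.1 pos [564.    85.44 145.73] yawy 50.71 x [ 1.e-04  0.e+00 -1.e+00] F [ 0.03  1.54 -2.83] M [ 0.573 -0.01   0.121] w 13.22 q [ 0.2 18.9 -5.6 65.5  0.  39.5]
plate centre 62.29 front 65.29 board back 66.0 fence edge z60 134.4 z50 plane 131.32
```

>>> jog_arm --motion '[{"x": 0,"y": 0,"z": 0,"ax": 0,"ay": 0,"az": -0.03,"jaw": 0.005},{"x": 0,"y": 0,"z": 0,"ax": 0,"ay": 0,"az": -0.03,"jaw": 0.005},{"x": 0,"y": 0,"z": 0,"ax": 0,"ay": 0,"az": -0.03,"jaw": 0.005}]'

```text
time_s: 16.45
eef_pos: [564.1, 85.5, 145.7]
eef_rot: [72.1, 90.0, 27.7]
force: [-0.2, 2.1, -2.7]
grip_width: 13.1
```

```bash
python3 -c "
from h import *
st();a=env.capture('side');cv2.imwrite('pics/side_d.png',a);meas(a)"
```

```text
t 16.45 pos [564.07  85.48 145.72] yawy 45.53 x [ 2.e-04  1.e-04 -1.e+00] F [-0.25  2.13 -2.7 ] M [ 0.579 -0.081  0.177] w 13.06 q [ 0.2 18.9 -5.6 65.5  0.  44.7]
plate centre 63.03 front 66.03 board back 66.38 fence edge z60 133.45 z50 plane 131.15
```

>>> jog_arm --motion '[{"x": 0,"y": 0.0003,"z": 0,"ax": 0,"ay": 0,"az": -0.03,"jaw": 0.005},{"x": 0,"y": 0,"z": 0,"ax": 0,"ay": 0,"az": -0.03,"jaw": 0.005}]'

```text
time_s: 16.7
eef_pos: [564.1, 85.7, 145.7]
eef_rot: [24.4, 90.0, -23.5]
force: [-0.1, 1.8, -3.7]
grip_width: 13.3
```

```bash
python3 -c "
from h import *
st();a=env.capture('side');cv2.imwrite('pics/side_e.png',a);meas(a)"
```

```text
t 16.7 pos [564.08  85.71 145.74] yawy 42.13 x [ 2.e-04 -1.e-04 -1.e+00] F [-0.09  1.8  -3.7 ] M [ 0.467 -0.108  0.124] w 13.27 q [ 0.2 18.9 -5.6 65.5 -0.  48.1]
plate centre 63.52 front 66.52 board back 66.82 fence edge z60 134.43 z50 plane 131.54
```

>>> jog_arm --motion '[{"x": 0,"y": 0,"z": 0,"ax": 0,"ay": 0,"az": -0.03,"jaw": 0.005},{"x": 0,"y": 0,"z": 0,"ax": 0,"ay": 0,"az": -0.03,"jaw": 0.005}]'

```text
time_s: 16.95
eef_pos: [564.1, 85.7, 145.7]
eef_rot: [63.3, 90.0, 12.0]
force: [1.0, 1.0, -3.3]
grip_width: 13.1
```

```bash
python3 -c "
from h import *
st();a=env.capture('side');cv2.imwrite('pics/side_f.png',a);meas(a)"
```

```text
t 16.95 pos [564.07  85.75 145.71] yawy 38.67 x [ 2.e-04  0.e+00 -1.e+00] F [ 0.99  0.96 -3.33] M [ 0.511 -0.192  0.153] w 13.14 q [ 0.2 18.9 -5.6 65.5  0.  51.5]
plate centre 64.14 front 67.14 board back 67.34 fence edge z60 134.42 z50 plane 131.34
```

>>> jog_arm --motion '[{"x": 0,"y": 0,"z": 0,"ax": 0,"ay": 0,"az": -0.03,"jaw": 0.005},{"x": 0,"y": 0,"z": 0,"ax": 0,"ay": 0,"az": -0.03,"jaw": 0.005}]'

```text
time_s: 17.2
eef_pos: [564.1, 85.8, 145.7]
eef_rot: [67.9, 90.0, 13.1]
force: [0.2, 1.5, -3.5]
grip_width: 12.9
```

```bash
python3 -c "
from h import *
st();a=env.capture('side');cv2.imwrite('pics/side_g.png',a);meas(a)"
```

```text
t 17.2 pos [564.09  85.76 145.73] yawy 35.23 x [ 3.e-04  1.e-04 -1.e+00] F [ 0.17  1.52 -3.49] M [ 0.59  -0.285  0.21 ] w 12.88 q [ 0.2 18.9 -5.6 65.5  0.  55. ]
plate centre 64.23 front 67.23 board back 67.34 fence edge z60 134.47 z50 plane 131.57
```

>>> jog_arm --motion '[{"x": 0,"y": 0,"z": 0,"ax": 0,"ay": 0,"az": -0.03,"jaw": 0.005},{"x": 0,"y": 0,"z": 0,"ax": 0,"ay": 0,"az": -0.03,"jaw": 0.005}]'

```text
time_s: 17.45
eef_pos: [564.1, 85.8, 145.7]
eef_rot: [78.3, 90.0, 20.1]
force: [0.4, 2.1, -3.3]
grip_width: 13.3
```

```bash
python3 -c "
from h import *
st();a=env.capture('side');cv2.imwrite('pics/side_h.png',a);meas(a)"
```

```text
t 17.45 pos [564.11  85.76 145.7 ] yawy 31.79 x [ 2.e-04  1.e-04 -1.e+00] F [ 0.41  2.12 -3.35] M [ 0.606 -0.459  0.179] w 13.31 q [ 0.2 18.9 -5.6 65.5  0.  58.4]
plate centre 64.23 front 67.23 board back 67.36 fence edge z60 134.48 z50 plane 131.55
```

>>> jog_arm --motion '[{"x": 0,"y": 0,"z": 0,"ax": 0,"ay": 0,"az": -0.03,"jaw": 0.005},{"x": 0,"y": 0,"z": 0,"ax": 0,"ay": 0,"az": -0.03,"jaw": 0.005},{"x": 0,"y": 0,"z": 0,"ax": 0,"ay": 0,"az": -0.03,"jaw": 0.005},{"x": 0,"y": 0,"z": 0,"ax": 0,"ay": 0,"az": 0,"jaw": 0.005}]'

```text
time_s: 17.9
eef_pos: [564.1, 85.8, 145.7]
eef_rot: [81.2, 90.0, 17.9]
force: [0.9, 3.2, -2.9]
grip_width: 13.3
```

```bash
python3 -c "
from h import *
st();a=env.capture('side');cv2.imwrite('pics/side_i.png',a);meas(a);av(4);crop(a,220,230,120,130,4.6,'pics/side11.png')
for f in '0bcdefghi':
    im=cv2.imread('pics/side'+('_' if f!='0' else '')+f+'.png');s,p=prof(im,68,38,64,np.arange(-30,31,2.5));print(f,p[::2].astype(int))
"
```

```text
t 17.9 pos [564.1   85.78 145.72] yawy 26.68 x [ 2.e-04  1.e-04 -1.e+00] F [ 0.94  3.17 -2.93] M [ 0.617 -0.578  0.196] w 13.28 q [ 0.2 18.9 -5.6 65.5  0.  63.5]
plate centre 64.23 front 67.23 board back 67.33 fence edge z60 134.45 z50 plane 131.57
avg Mz [ 0.699 -0.595  0.148] sd [0.014 0.014 0.02 ] F [ 2.13  2.28 -3.59]
0 [ 61  60  60  59  58  55  51  47  44  43  45  52  65  82 100 115 126 130
 127 120 111 100  92  89  88  88]
b [ 73  72  71  70  69  68  67  67  67  66  64  60  56  51  48  48  51  61
  76  96 115 131 141 144 140 131]
c [ 74  73  72  70  69  69  68  67  67  67  66  64  61  57  52  48  48  50
  57  72  91 110 127 139 144 141]
d [ 75  74  73  72  71  69  69  68  67  67  67  66  64  61  56  51  48  48
  52  62  79  99 118 133 142 144]
e [ 75  74  74  73  71  70  69  68  68  67  67  67  66  63  59  54  50  48
  50  56  70  89 109 126 139 144]
f [ 75  75  74  73  72  71  70  69  68  68  67  67  66  65  61  57  52  49
  48  51  60  75  95 114 131 141]
g [ 75  74  74  73  72  71  70  69  69  68  68  67  67  66  63  60  55  51
  49  51  59  73  92 112 129 140]
h [ 75  75  74  74  73  72  70  70  69  68  68  67  67  67  65  62  58  53
  50  51  58  73  93 112 129 140]
i [ 74  74  74  74  73  72  71  70  70  69  68  68  68  68  67  65  62  57
  53  52  58  73  92 112 129 140]
```

View pics/side11.png

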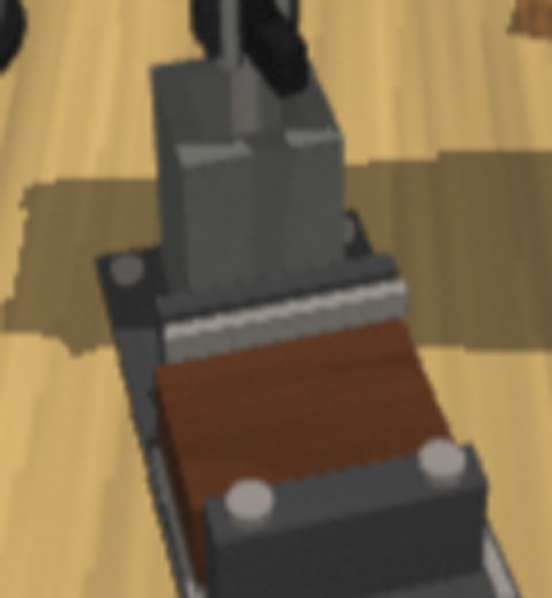

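```bash
python3 -c "
from h import *
print(plane('top',(203,130),10),plane('top',(189,96),170))"
```

```text
[758.22840802 128.70445302  10.        ] [767.09269787 129.61787416 170.        ]
```

>>> jog_arm --motion '[{"x": 0,"y": 0,"z": 0,"ax": 0,"ay": 0,"az": 0,"jaw": 0.018},{"x": 0,"y": 0,"z": 0,"ax": 0,"ay": 0,"az": 0,"jaw": 0.025},{"x": 0,"y": 0,"z": 0,"ax": 0,"ay": 0,"az": 0,"jaw": 0.035},{"x": 0,"y": 0,"z": 0,"ax": 0,"ay": 0,"az": 0,"jaw": 0.045},{"x": 0,"y": 0,"z": 0,"ax": 0,"ay": 0,"az": 0,"jaw": 0.05},{"x": 0,"y": 0,"z": 0,"ax": 0,"ay": 0,"az": 0,"jaw": 0.05},{"x": 0,"y": 0,"z": 0,"ax": 0,"ay": 0,"az": 0,"jaw": 0.05}]'

```text
time_s: 18.85
eef_pos: [564.0, 85.7, 145.7]
eef_rot: [-11.7, 90.0, -75.0]
force: [1.0, 0.1, -0.4]
grip_width: 50.1
```

```bash
python3 -c "
from h import *
st();a=env.capture('side');meas(a);crop(a,190,170,150,150,4,'pics/side12.png')"
```

```text
t 18.85 pos [563.98  85.72 145.7 ] yawy 26.77 x [ 0.e+00 -1.e-04 -1.e+00] F [ 0.97  0.12 -0.39] M [-0.059  0.023  0.07 ] w 50.08 q [ 0.2 18.9 -5.6 65.5 -0.  63.4]
plate centre 64.23 front 67.23 board back 67.35 fence edge z60 134.45 z50 plane 131.55
```

View pics/side12.png

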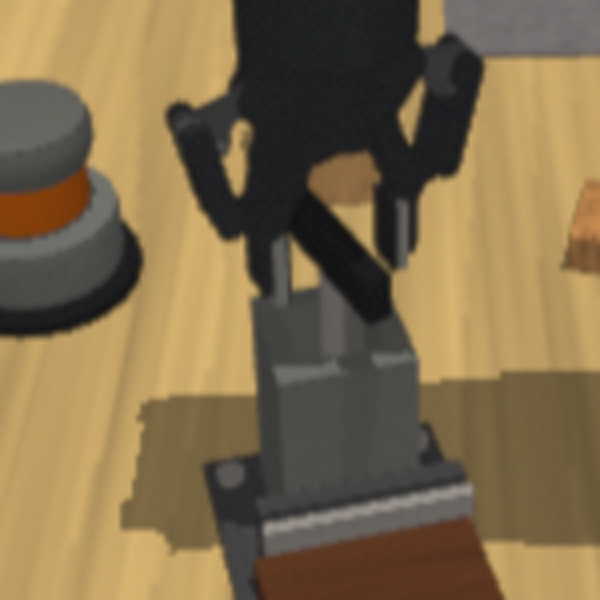

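Released with clearance on both sides; retreating straight up.

>>> jog_arm --motion '[{"x": 0,"y": 0,"z": 0.005,"ax": 0,"ay": 0,"az": 0,"jaw": 0.06},{"x": 0,"y": 0,"z": 0.01,"ax": 0,"ay": 0,"az": 0,"jaw": 0.06},{"x": 0,"y": 0,"z": 0.015,"ax": 0,"ay": 0,"az": 0,"jaw": 0.06},{"x": 0,"y": 0,"z": 0.02,"ax": 0,"ay": 0,"az": 0,"jaw": 0.06},{"x": 0,"y": 0,"z": 0.025,"ax": 0,"ay": 0,"az": 0,"jaw": 0.06},{"x": 0,"y": 0,"z": 0.025,"ax": 0,"ay": 0,"az": 0,"jaw": 0.06},{"x": 0,"y": 0,"z": 0.02,"ax": 0,"ay": 0,"az": 0,"jaw": 0.06},{"x": 0,"y": 0,"z": 0.01,"ax": 0,"ay": 0,"az": 0,"jaw": 0.06},{"x": 0,"y": 0,"z": 0,"ax": 0,"ay": 0,"az": 0,"jaw": 0.06}]'

```text
time_s: 19.8
eef_pos: [564.5, 85.7, 277.3]
eef_rot: [63.5, 89.8, 0.3]
force: [-0.5, -0.6, 1.6]
grip_width: 59.8
```

>>> jog_arm --motion '[{"x": -0.02,"y": 0,"z": 0,"ax": 0,"ay": 0,"az": 0,"jaw": 0.06},{"x": -0.03,"y": 0,"z": 0,"ax": 0,"ay": 0,"az": 0,"jaw": 0.06},{"x": -0.03,"y": 0,"z": 0,"ax": 0,"ay": 0,"az": 0,"jaw": 0.06},{"x": -0.03,"y": 0,"z": 0,"ax": 0,"ay": 0,"az": 0,"jaw": 0.06},{"x": -0.01,"y": 0,"z": 0,"ax": 0,"ay": 0,"az": 0,"jaw": 0.06},{"x": 0,"y": 0,"z": 0,"ax": 0,"ay": 0,"az": 0,"jaw": 0.06},{"x": 0,"y": 0,"z": 0,"ax": 0,"ay": 0,"az": 0,"jaw": 0.06}]'

```text
time_s: 20.5
eef_pos: [444.7, 85.7, 275.4]
eef_rot: [60.0, 90.0, -3.2]
force: [0.0, -0.4, 0.6]
grip_width: 60.3
```

```bash
python3 -c "
from h import *
st();a=env.capture('side');meas(a);cv2.imwrite('pics/side13.png',a);cv2.imwrite('pics/top13.png',env.capture('top'))
for im in(cv2.imread('pics/side_b.png'),a):
    s,p=prof(im,68,38,64,np.arange(-30,31,2.5));print(p[::2].astype(int))
"
```

```text
t 20.5 pos [444.67  85.68 275.43] yawy 26.76 x [ 2.e-04 -0.e+00 -1.e+00] F [ 0.04 -0.44  0.61] M [-0.021 -0.023 -0.013] w 60.3 q [ 0.3  4.6 -5.1 80.3 -0.  63.5]
plate centre 64.23 front 67.23 board back 67.35 fence edge z60 134.44 z50 plane 131.34
[ 73  72  71  70  69  68  67  67  67  66  64  60  56  51  48  48  51  61
  76  96 115 131 141 144 140 131]
[ 73  73  72  72  71  70  69  68  68  67  66  66  66  66  65  63  59  55
  51  50  57  71  90 109 126 137]
```

View pics/side13.png

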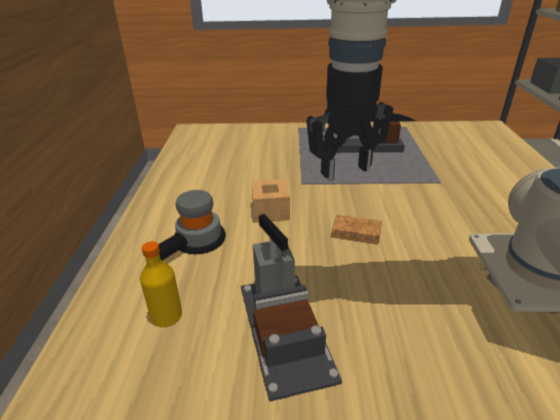

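View pics/top13.png

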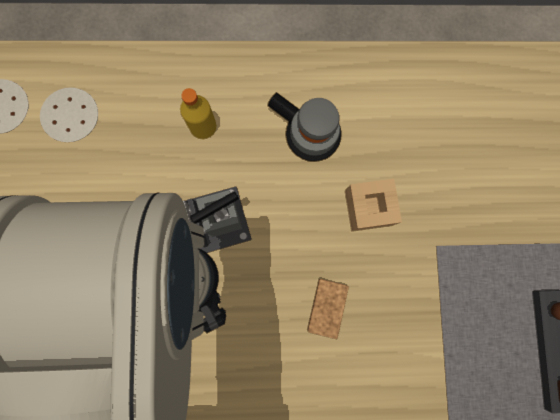

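```bash
python3 -c "
from h import *
print(env.finish_job())"
```

```text
the job is handed in; nothing more can be done
None
```

I clamped the blank with the T-key at an estimated 12–13.5 N, then let go. The key is standing in the shaft, and I handed the job in at about 20.6 s.

- **Seating the key:** I lifted it from the stand and lowered it down the shaft. It first stopped on the stem's corners, with the foot about 28 mm above the bench. I swept the yaw under about 8 N until it dropped in, and it bottomed with the foot at about 13 mm, fully home.
- **Turning:** I turned it clockwise about 74° by the gripper. In the side view, the jaw closed, pushed the blank to the fence, and the front plate then stopped moving. I turned about 12° further from there to load the springs.
- **Clamp force:** Spring compression came out at about 2.3 mm from the turn angle, or roughly 13.5 N. The last side-view profile gave about 2.0–2.25 mm (12–13.5 N), a slight disagreement under changed lighting.
- **Torque check:** The wrist torque was too noisy to confirm the force closely. It averaged 0.15 N m while holding, with single readings while turning of up to 0.21.
- **After release:** The plate and blank had not moved, and the arm was clear of everything with no contact force. The sander, sanding block, glue and stand looked unmoved in the last pictures. The top view of the jaw was hidden by the arm, so the force check relies on the side camera and the turn angle.

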